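Put the sealing kit away

TASK

Put the sealing kit away: pack every small black pot with a knob cap and the oblong tin upright on the floor of the open grey case, then press the case's hinged cover down until the catch snaps and it is fully shut. The empty caddy goes up on the stand, hung level by its handle bar across both prongs of the double hook (before or after, as you like). Leave the spray can, big jar, tape measure and screwdriver where they are.

Things in the scene. Friction and masses are not known exactly. Their poses are not given: they have to be found in the camera images.
- pot1: squat black pot: round body 46 mm across and 32 mm high, with a grey knob cap 22 mm across and 26 mm high standing on top of it (58 mm in all); about 150 g; origin at the centre of its underside, z up. May be absent
- pot2: squat black pot: round body 46 mm across and 32 mm high, with a grey knob cap 22 mm across and 26 mm high standing on top of it (58 mm in all); about 150 g; origin at the centre of its underside, z up. May be absent
- pot3: squat black pot: round body 46 mm across and 32 mm high, with a grey knob cap 22 mm across and 26 mm high standing on top of it (58 mm in all); about 150 g; origin at the centre of its underside, z up. May be absent
- pot4: squat black pot: round body 46 mm across and 32 mm high, with a grey knob cap 22 mm across and 26 mm high standing on top of it (58 mm in all); about 150 g; origin at the centre of its underside, z up. May be absent
- pot5: squat black pot: round body 46 mm across and 32 mm high, with a grey knob cap 22 mm across and 26 mm high standing on top of it (58 mm in all); about 150 g; origin at the centre of its underside, z up. May be absent
- pot6: squat black pot: round body 46 mm across and 32 mm high, with a grey knob cap 22 mm across and 26 mm high standing on top of it (58 mm in all); about 150 g; origin at the centre of its underside, z up. May be absent
- tin: oblong bare-metal tin, 94 mm (its x) by 46 mm (its y) by 32 mm high, with a grey grip rib on the middle of its top, 40 mm along x, 22 mm wide, 26 mm high (58 mm in all); about 220 g; origin at the centre of its underside, z up
- case: grey case fixed to the bench: an open tray, outside 110 mm (x) by 212 mm (y) by 34 mm high, walls and floor 4 mm, inside 102 by 204 mm: just room for two rows of four 51 mm places, the tin along x taking two places. Origin at the centre of its underside; x points from the front (catch, near the robot) to the hinge at the back
- cover (a joint): angle of the case's deep hinged cover, rad: 0 fully shut, 2.4 leaning right back. The stiff hinge keeps it where it is left. A black tongue in the middle of its front edge meets a sprung catch at about 0.08 rad; about 8 N downwards at the front edge takes it past the catch (at about 0.035 rad), which then holds it at 0
- cover_edge (a point): middle of the front edge of the cover's flat outer (top) face, 110 mm from the hinge line and 38 mm out from it. The cover is a shell 110 by 212 mm, 38 mm deep, hollow inside; shut, its top is 72 mm above the bench and clears the packed things
- cover_hinge (a point): middle of the cover's hinge line, which runs along the case's y, 55 mm behind the case's origin and 34.5 mm above the bench
- caddy: empty grey plastic caddy: a tray 70 mm (its x) by 140 mm (its y), 55 mm high, with an end post at each end of y carrying a fixed straight handle bar along y over its middle; about 250 g; origin at the centre of its underside, z up
- caddy_bar (a point): middle of the caddy's handle bar, 115 mm above its underside; the bar is 12 mm wide (x), 10 mm high, with 124 mm between the posts and 55 mm free below it to the tray's rim
- stand: dark steel stand fixed to the bench with a double hook: two parallel round prongs 10 mm thick, 38 mm either side of its middle (y), axis 215 mm above the bench, running 90 mm along its -x from a crossbar, ends turned up to 242 mm high at x = -98 mm. Origin at the foot of the post, on the bench; base plate 130 by 140 mm, 12 mm high
- hook_mid (a point): point midway between the two prongs at the height of their upper side (220 mm), 55 mm along the stand's -x; the middle of the handle bar belongs about 5 mm above it. Its axes are the stand's
- spray_can: red spray can, 52 mm across, 160 mm high. It is not part of the job; leave it where it stands.
- big_jar: big black jar, 76 mm across, 90 mm high, larger than the pots. It is not part of the job; leave it where it stands.
- tape_measure: yellow tape measure, 65 by 62 by 36 mm. It is not part of the job; leave it where it stands.
- screwdriver: screwdriver lying flat, 180 mm long. It is not part of the job; leave it where it stands.
There are look-alikes about, which are no part of the job. Leave any orange, pink or purple look-alike of the caddy alone.

How it is judged:
By the outcome, as a careful person would: the job done as asked, in the order asked, and still so for the second after the job is handed in, with the robot touching nothing.
Of pot1, pot2, pot3, pot4, pot5, pot6 only 4 to 6 are there at a start; the rules pass over those that are not, and their reading is None.
At some moment in a run one of pot1, pot2, pot3, pot4, pot5, pot6, tin may be knocked a few centimetres aside while the robot is not near it.
It also fails if it takes over 210 s, if anything falls off the work surface, if the arm or the gripper's body presses on something with over 40 N, if the wrist force passes 120 N, or if a joint passes its speed limit or range.

ROBOT

A 7-joint arm with a two-finger parallel gripper is mounted at the origin on the work surface. World frame = base frame: x ahead of the robot, y to its left, z up, the work surface at z = 0. Lengths are in m, angles in rad, forces in N, time in s.
With the tool pointing down it reaches from about 0.4 to 0.85 m from the base axis. Payload 10.4 kg.
Tool frame: the origin (TCP) lies at the very end of the fingers, on their centre line; the grasp point (between the pads) lies 19 mm behind it; z points along the fingers, y is the line along which they close (so a half turn about z gives the same grasp; the last joint's range is limited). The gripper opens to 87 mm and grips with 3 to 60 N. Pads are 19 mm wide; open, the fingers measure 117 mm over their backs; the gripper's body (75 mm by 190 mm) begins 51 mm behind the grasp point.
Start: joints at [1.293, 0.332, -0.065, 1.46, 0.022, 1.35, -0.088], TCP at [0.158, -0.605, 0.223] pointing down, gripper open.
Joint ranges: [-2.6, 2.6], [-0.5, 2.12], [-1.47, 1.34], [0.16, 2.42], [-1.27, 4.41], [0.06, 2.06], [-2.6, 2.6]. Speed limits (rad/s): [2.22, 2.22, 2.79, 2.79, 3.14, 3.14, 3.14].

INTERFACE

Orientations are given as a unit quaternion [x, y, z, w].
In Python, from bench import read_state, cams, workorder gives the robot as it stands.
- The arm moves only by the shell command python3 -m crank 'ROWS' [FORCE]. ROWS is text: rows parted by semicolons, each of 5 numbers parted by spaces: the shift along the tool's x, y, z scaled (see below), then the turn about the tool's z scaled (see below), then the opening, from -1 (shut) to 1 (fully open). In form: dx dy dz yaw jaw; .... A call has 1 to 10 rows; each row shifts and turns the commanded pose from where the row before left it, along the tool's axes as they then stand; what a row does not reach is not made up. The controller multiplies each number of a shift by 200 mm and each number of a turn by 90 degrees. A row lasts 1/10 s, in which the tool goes at most 50 mm and 8.59 degrees, less where a joint would pass 70% of its speed; a pose out of reach is approached as far as the arm can. A call with a number of a shift or a turn outside -1 to 1 is refused whole. A call with a gripper value outside its range is refused whole. The fingers move at their own pace and stop on an object; FORCE is the grip in N (left out, the last holds). Time passes only in rows, so rows that do not move let the fingers close. It gives the time, the measured TCP pose, the force, the opening and the grip force at its end, in the units of the state.
- read_state(): the state, without advancing time (a new reading comes with each control period).
- cams.camera(name): name is "side" or "top"; returns a dict with "img" (420x560x3 uint8, blue, green, red), "K" (3x3 intrinsics, pixels), "dist" ([k1, k2, p1, p2, k3] as OpenCV has them; the pictures are not rectified), "xyz" and "attitude" of the camera in the world. Camera axes: x right, y down, z forward; pixel columns grow to the right and rows downward; lengths in m; the calibration is good to about 2 mm. A picture is of the moment at which its call begins. There is no depth.
- workorder.close_job(): hands the job in; it is judged then, once.
The state is a dict: "time": time; "joint_positions": joint angles; "joint_vel": joint speeds; "joint_torque": joint torques, N m; "ee_pos": TCP position; "eef_rot": TCP orientation; "ft_force": force on the tool from outside, world axes, zero at the start; "torque": the same for the moment, N m; "width": finger opening in m; "grip_force": force on a finger pad.
Only numpy, scipy, OpenCV 4.12 (cv2) and the standard library are available. Lean on these libraries where they do the work, as an engineer would, in place of code of your own. Each camera call takes 0.05 s, during which the arm holds its last target. There are 200 camera calls.

## Working session

There is one attempt and no reset: what is moved stays moved. The work goes in short steps, Python scripts to look and compute and a shell command to move; the robot and the scene stay as the last step left them, time stands still between calls to the robot, and variables do not carry over. Pictures are saved under pics/ and viewed, at most 14 in all, crops included, and the job is handed in when it is done.

```bash
ls; mkdir -p pics; python3 - <<'E'
from bench import read_state,cams
import cv2
s=read_state();print({k:s[k] for k in('time','ee_pos','eef_rot','width','ft_force')})
for n in('top','side'):
    c=cams.camera(n);cv2.imwrite(f'pics/{n}0.png',c['img']);print(n,c['K'],c['dist'],c['xyz'],c['attitude'])
E
```

```text
pics
{'time': 0.0, 'ee_pos': array([ 0.15741342, -0.60445224,  0.22172991]), 'eef_rot': array([ 9.91896768e-01,  1.27044418e-01, -1.14489138e-04, -7.10019853e-04]), 'width': 0.08702912162995004, 'ft_force': array([-0.16481318,  0.45280867, -0.46522714])}
top [[392.36755828   0.         285.3436595 ]
 [  0.         392.36755828 210.68877998]
 [  0.           0.           1.        ]] [-0.05936423  0.          0.          0.          0.        ] [0.30131429 0.03615981 1.31357118] [-0.69822657  0.71122715 -0.04924031  0.06489213]
side [[440.1505695    0.         274.8657183 ]
 [  0.         440.1505695  211.73690183]
 [  0.           0.           1.        ]] [0.0491039 0.        0.        0.        0.       ] [ 0.40591488 -0.79212953  1.10355492] [ 0.93320621 -0.05285186  0.01994148 -0.35487349]
```

```bash
python3 - <<'E'
import cv2
for n in('top','side'):
    cv2.imwrite(f'pics/{n}0b.png',cv2.resize(cv2.imread(f'pics/{n}0.png'),(800,600),interpolation=cv2.INTER_CUBIC))
E
```

```text
(no output)
```

View pics/top0b.png

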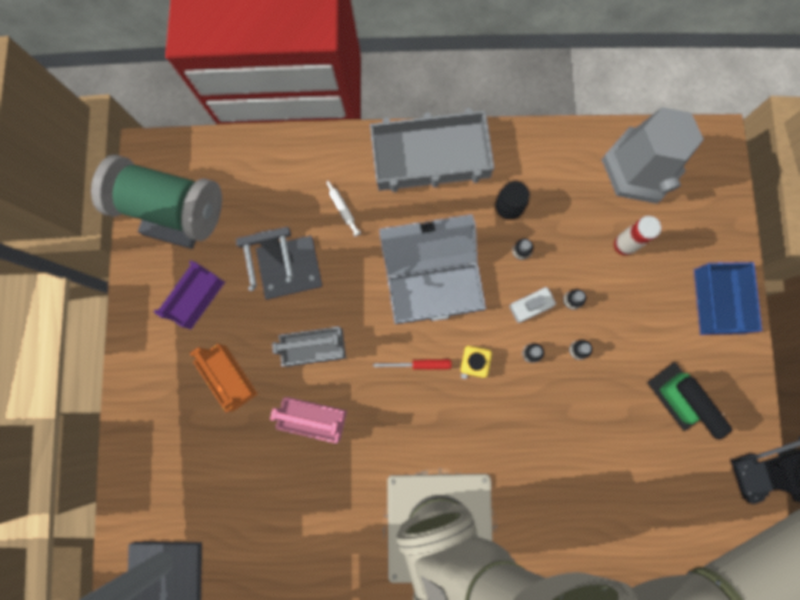

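View pics/side0b.png

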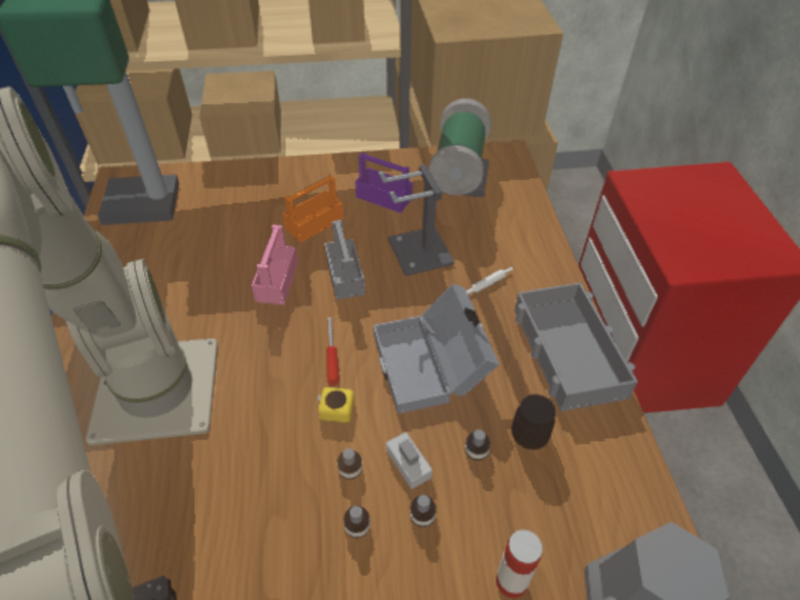

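The top view (800 px scale) shows four pots at (524,247), (577,298), (535,352) and (582,348). The tin is at (533,304), the case at (436,295) with its cover open at the back, and the stand at (283,265). The candidates for the caddy are grey (310,347), pink (308,420), orange (222,377) and purple (190,295). The grey one fits; the other three are the look-alikes. The big jar is at (512,200).

```bash
cat > h.py <<'E'
import numpy as np,cv2
from scipy.spatial.transform import Rotation as R
from bench import read_state,cams
def cal(n):
    import pickle,os
    f=f'cal_{n}.pkl'
    if not os.path.exists(f):
        c=cams.camera(n);pickle.dump({k:c[k] for k in c if k!='img'},open(f,'wb'))
    return pickle.load(open(f,'rb'))
C={n:cal(n) for n in('top','side')}
def ray(n,uv):
    c=C[n];p=cv2.undistortPoints(np.array([[uv]],float),c['K'],np.array(c['dist']))[0,0]
    return np.array(c['xyz']),R.from_quat(c['attitude']).apply([p[0],p[1],1])
def at(n,uv,z):
    o,d=ray(n,uv);return o+d*(z-o[2])/d[2]
def tri(a,b):
    o1,d1=ray('top',a);o2,d2=ray('side',b)
    t=np.linalg.lstsq(np.c_[d1,-d2],o2-o1,rcond=None)[0]
    p,q=o1+d1*t[0],o2+d2*t[1];return (p+q)/2,np.linalg.norm(p-q)
def proj(n,P):
    c=C[n];r=R.from_quat(c['attitude']).inv();P=np.atleast_2d(P)
    Q=r.apply(P-np.array(c['xyz']));return cv2.projectPoints(Q,np.zeros(3),np.zeros(3),c['K'],np.array(c['dist']))[0][:,0]
def pic(n,name,box=None,s=None,draw=()):
    im=cams.camera(n)['img'];cv2.imwrite(f'pics/{name}_raw.png',im)
    crop(im,name,box,draw);return im
def crop(im,name,box=None,draw=()):
    x0,y0,x1,y1=box or(0,0,560,420)
    s=min(800/(x1-x0),600/(y1-y0));o=cv2.resize(im[y0:y1,x0:x1],None,fx=s,fy=s,interpolation=cv2.INTER_CUBIC)
    for d in draw: cv2.drawMarker(o,tuple(int(v) for v in (np.array(d)-[x0-.5,y0-.5])*s),(0,255,0),cv2.MARKER_CROSS,8,1)
    o=o[:600,:800]
    for g in range((x0//20+1)*20,x1,20): cv2.putText(o,str(g),(int((g+.5-x0)*s),8),0,.3,(0,255,255));cv2.line(o,(int((g+.5-x0)*s),10),(int((g+.5-x0)*s),16),(0,255,255))
    for g in range((y0//20+1)*20,y1,20): cv2.putText(o,str(g),(0,int((g+.5-y0)*s)),0,.3,(0,255,255));cv2.line(o,(20,int((g+.5-y0)*s)),(26,int((g+.5-y0)*s)),(0,255,255))
    cv2.imwrite(f'pics/{name}.png',o)
E
python3 - <<'E'
import cv2
from h import *
crop(cv2.imread('pics/top0.png'),'t1',(165,135,435,275))
crop(cv2.imread('pics/side0.png'),'s1',(185,120,385,385))
# both pots knobs rough
E
```

```text
(no output)
```

View pics/t1.png

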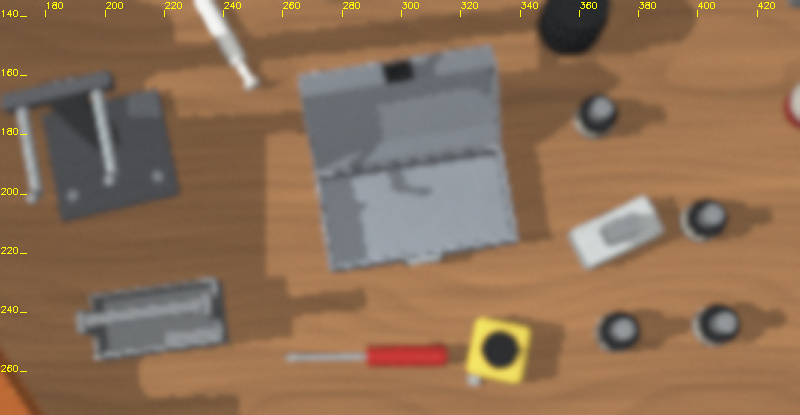

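View pics/s1.png

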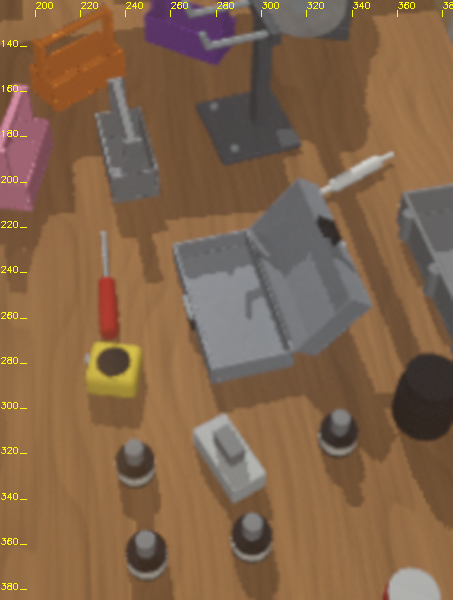

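```bash
cat > m1.py <<'E'
from h import *
T=lambda x,y:(x/2.963+164.5,y/2.963+134.5)
S=lambda x,y:(x/2.264+184.5,y/2.264+119.5)
np.set_printoptions(precision=4,suppress=True)
for k,a,b,z in [('A',(601,107),(341,416),.058),('B',(712,215),(253,520),.058),('C',(624,330),(134,445),.058),('D',(723,323),(146,537),.058),
 ('ribmid',(627,228),(229,442),.058),('FL',(332,270),(175,244),.034),('FR',(517,240),(215,381),.034),('BL',(318,178),(247,231),.034),('BR',(499,152),(292,358),.034),
 ('coverL',(299,76),(301,180),0),('coverR',(494,46),(369,303),0),
 ('barL',(80,323),(115,82),.115),('barR',(213,300),(130,135),.115),('hookL',(31,199),(208,42),.242),('hookR',(109,181),(205,42),.242),('baseFL',(63,221),(222,162),.012),('baseFR',(179,194),(298,146),.012)]:
    p,e=tri(T(*a),S(*b));print(k,p,'gap %.4f'%e,'top@z',at('top',T(*a),z)[:2] if z else '','side@z',at('side',S(*b),z)[:2] if z else '')
E
python3 m1.py
```

```text
A [ 0.6348 -0.2104  0.0549] gap 0.0008 top@z [ 0.6344 -0.2098] side@z [ 0.6337 -0.2122]
B [ 0.5114 -0.3261  0.0549] gap 0.0012 top@z [ 0.5103 -0.3252] side@z [ 0.5117 -0.3273]
C [ 0.3874 -0.2222  0.0574] gap 0.0013 top@z [ 0.3867 -0.2222] side@z [ 0.3881 -0.2224]
D [ 0.3931 -0.331   0.0528] gap 0.0015 top@z [ 0.392  -0.3295] side@z [ 0.3939 -0.3331]
ribmid [ 0.4978 -0.2312  0.0581] gap 0.0000 top@z [ 0.4978 -0.2312] side@z [ 0.4978 -0.2311]
FL [0.4629 0.0928 0.033 ] gap 0.0034 top@z [0.461  0.0926] side@z [0.4645 0.0923]
FR [ 0.4951 -0.1166  0.0067] gap 0.0011 top@z [ 0.4905 -0.1135] side@z [ 0.4934 -0.1333]
BL [0.5671 0.1072 0.0305] gap 0.0018 top@z [0.5655 0.107 ] side@z [0.5675 0.1045]
BR [ 0.5964 -0.099   0.0152] gap 0.0023 top@z [ 0.591  -0.0971] side@z [ 0.5943 -0.1108]
coverL [0.6505 0.1207 0.1161] gap 0.0187 top@z  side@z 
coverR [ 0.6905 -0.0886  0.1069] gap 0.0022 top@z  side@z 
barL [0.4005 0.3533 0.1108] gap 0.0004 top@z [0.4003 0.3522] side@z [0.4003 0.3484]
barR [0.4174 0.2094 0.1378] gap 0.0045 top@z [0.4219 0.2131] side@z [0.4153 0.2326]
hookL [0.5384 0.4037 0.1309] gap 0.0170 top@z [0.5083 0.3683] side@z [0.5308 0.2695]
hookR [0.5296 0.2997 0.2177] gap 0.0011 top@z [0.524  0.2938] side@z [0.5268 0.2699]
baseFL [ 0.5706  0.4599 -0.1921] gap 0.0181 top@z [0.5262 0.4016] side@z [0.5523 0.2644]
baseFR [0.6106 0.2634 0.0275] gap 0.1157 top@z [0.5548 0.2678] side@z [0.6738 0.2854]
```

The crops confirm four pots and the tin between them, the open case with its cover leaning back, and the grey caddy at t1 (158,318). The two stand prongs point towards the robot, with tips at t1 (31,199) and (109,181). The triangulated knob heights come out at 53–58 mm, which agrees with the given 58 mm.

```bash
cat > go.py <<'E'
# shift in move units from current pose to target: go.py x y z [psi]
import sys
from h import *
def plan(x,y,z,psi=None):
    s=read_state();r=R.from_quat(s['eef_rot']);M=r.as_matrix()
    ps=np.arctan2(M[1,0],M[0,0]);print('t %.1f tcp'%s['time'],np.round(s['ee_pos'],4),'psi %.4f w %.3f j7 %.2f'%(ps,s['width'],s['joint_positions'][6]),'tilt %.4f'%np.arccos(-M[2,2]))
    if psi is not None:
        d=(psi-ps+np.pi)%(2*np.pi)-np.pi;print('turn units %.3f (%.1f deg)'%(-d/(np.pi/2),np.degrees(-d)))
        a=psi
    else: a=ps
    dd=np.array([x,y,z])-s['ee_pos']
    print('shift at target yaw: %.3f %.3f %.3f'%tuple(np.array([dd[0]*np.cos(a)+dd[1]*np.sin(a),dd[0]*np.sin(a)-dd[1]*np.cos(a),-dd[2]])/.2))
if __name__=='__main__': plan(*map(float,sys.argv[1:]))
E
python3 - <<'E'
from h import *
np.set_printoptions(precision=4,suppress=True)
T=lambda x,y:(x/2.963+164.5,y/2.963+134.5)
S=lambda x,y:(x/2.264+184.5,y/2.264+119.5)
print('tin top corners z.032');q=[at('top',T(*p),.032)[:2] for p in [(568,235),(645,196),(663,229),(587,269)]];print(np.array(q),np.mean(q,0))
for a,b in((0,1),(3,2)): d=q[b]-q[a];print(np.linalg.norm(d),np.arctan2(d[1],d[0]))
q=[at('side',S(*p),.032)[:2] for p in [(193,428),(226,414),(266,466),(232,487)]];print('side',np.array(q),np.mean(q,0))
d=q[2]-q[1];print(np.linalg.norm(d),np.arctan2(d[1],d[0]))
k=.7;print('can',at('top',(650*k,227*k),.16),'jar',at('top',(515*k,195*k),.09))
c,s=np.cos(.14),np.sin(.14);hg=np.array([.527+.055*c,0+.055*s])
for th in(1.7,1.9,2.1,2.3):
    P=[]
    for r,o in((.11,.038),(.11,0)):
        vx=-r*np.cos(th)+o*np.sin(th);vz=r*np.sin(th)+o*np.cos(th)
        for y in(.106,-.106): P.append([hg[0]+vx*c-y*s,hg[1]+vx*s+y*c,.0345+vz])
    t=(proj('top',P)-[164.5,134.5])*2.963;sd=(proj('side',P)-[184.5,119.5])*2.264
    print(th,'outer L,R rim L,R top',t.round().tolist(),'side',sd.round().tolist(),np.array(P)[[0,1]].tolist())
E
python3 go.py .3867 -.2222 .15 .14
```

```text
tin top corners z.032
[[ 0.4953 -0.1706]
 [ 0.5377 -0.2589]
 [ 0.4999 -0.2769]
 [ 0.4568 -0.19  ]] [ 0.4974 -0.2241]
0.09789367708947437 -1.1230462532153007
0.0970023044242174 -1.1101843012871628
side [[ 0.4595 -0.1939]
 [ 0.5013 -0.1796]
 [ 0.539  -0.2526]
 [ 0.4961 -0.2741]] [ 0.499 -0.225]
0.08217119678053642 -1.0944431483692532
can [ 0.6392 -0.4602  0.16  ] jar [ 0.7411 -0.1874  0.09  ]
1.7 outer L,R rim L,R top [[299.0, 109.0], [500.0, 77.0], [304.0, 142.0], [507.0, 110.0]] side [[285.0, 169.0], [338.0, 291.0], [258.0, 171.0], [309.0, 295.0]] [[0.6180191059709611, 0.11987393658891375, 0.13868703836654162], [0.6476022462755392, -0.09005185460816532, 0.13868703836654162]]
1.9 outer L,R rim L,R top [[297.0, 94.0], [495.0, 63.0], [302.0, 124.0], [503.0, 92.0]] side [[298.0, 172.0], [353.0, 294.0], [273.0, 171.0], [326.0, 294.0]] [[0.6374918010899936, 0.12261806568581829, 0.12630800610480247], [0.6670749413945717, -0.08730772551126079, 0.12630800610480247]]
2.1 outer L,R rim L,R top [[296.0, 83.0], [491.0, 52.0], [299.0, 108.0], [498.0, 76.0]] side [[309.0, 178.0], [364.0, 299.0], [287.0, 173.0], [340.0, 295.0]] [[0.654141066835031, 0.12496431176494469, 0.11026887835658153], [0.6837242071396091, -0.08496147943213439, 0.11026887835658153]]
2.3 outer L,R rim L,R top [[296.0, 76.0], [488.0, 46.0], [298.0, 95.0], [494.0, 64.0]] side [[317.0, 186.0], [372.0, 306.0], [299.0, 177.0], [353.0, 299.0]] [[0.6673031495206153, 0.12681913739912581, 0.09120908453080592], [0.6968862898251934, -0.08310665379795328, 0.09120908453080592]]
t 0.2 tcp [ 0.1575 -0.6046  0.2221] psi 0.2548 w 0.087 j7 -0.09 tilt 0.0009
turn units 0.073 (6.6 deg)
shift at target yaw: 1.402 -1.733 0.360
```

```bash
python3 -m crank '0 0 0 .073 0; .15 -.19 .03 0 0; .15 -.19 .03 0 0; .15 -.19 .03 0 0; .15 -.19 .03 0 0; .15 -.19 .03 0 0; .15 -.19 .03 0 0; .15 -.19 .03 0 0; .15 -.19 .03 0 0' 15; python3 go.py .387 -.222 .036 .14
```

```text
time: 1.1
ee_pos: [0.3533, -0.2685, 0.1745]
eef_rot: [0.998, 0.07, 0.0, 0.0]
ft_force: [0.6, -0.0, 0.5]
width: 0.0439
grip_force: 0.0
t 1.1 tcp [ 0.3533 -0.2685  0.1745] psi 0.1399 w 0.044 j7 -0.88 tilt 0.0007
turn units -0.000 (-0.0 deg)
shift at target yaw: 0.199 -0.207 0.692
```

```bash
cat > det.py <<'E'
# match initial top-view patches of each object against the current picture
from h import *
def det(names='ABCDT'):
    ref=cv2.imread('pics/top0.png');im=cams.camera('top')['img']
    P={'A':(.634,-.210,.03),'B':(.511,-.326,.03),'C':(.387,-.222,.03),'D':(.393,-.331,.03),'T':(.498,-.227,.03)}
    for k in names:
        u,v=proj('top',P[k])[0].round().astype(int);h=12 if k!='T' else 18;m=26
        t=ref[v-h:v+h+1,u-h:u+h+1];w=im[v-h-m:v+h+m+1,u-h-m:u+h+m+1]
        r=cv2.matchTemplate(w,t,cv2.TM_CCOEFF_NORMED);_,s,_,l=cv2.minMaxLoc(r)
        print(k,'score %.2f'%s,'shift px',l[0]-m,l[1]-m)
if __name__=='__main__':
    import sys;det(*sys.argv[1:])
E
python3 det.py
python3 -m crank '.1 -.104 0 0 0; .1 -.103 0 0 0; 0 0 .23 0 0; 0 0 .23 0 0; 0 0 .18 0 0; 0 0 .05 0 0; 0 0 0 0 0'; python3 go.py .387 -.222 .036 .14
```

```text
A score 1.00 shift px 0 0
B score 1.00 shift px 0 0
C score 0.69 shift px 0 0
D score 0.41 shift px -26 5
T score 1.00 shift px 0 0
time: 1.85
ee_pos: [0.3859, -0.2233, 0.0359]
eef_rot: [0.998, 0.07, -0.001, -0.001]
ft_force: [-0.8, -0.6, 0.4]
width: 0.0435
grip_force: 0.0
t 1.9 tcp [ 0.3859 -0.2233  0.0359] psi 0.1402 w 0.044 j7 -1.09 tilt 0.0025
turn units 0.000 (0.0 deg)
shift at target yaw: 0.006 -0.006 -0.000
```

```bash

python3 -m crank '0 0 0 0 -1; 0 0 0 0 -1; 0 0 0 0 -1; 0 0 0 0 -1; 0 0 -.1 0 -1; 0 0 -.2 0 -1; 0 0 -.2 0 -1; 0 0 0 0 -1' 20; python3 go.py .5594 -.051 .042 .14
```

```text
time: 2.65
ee_pos: [0.3892, -0.2251, 0.1417]
eef_rot: [0.998, 0.07, 0.003, 0.003]
ft_force: [0.9, 0.7, -1.1]
width: 0.0213
grip_force: 20.0
t 2.6 tcp [ 0.3892 -0.2251  0.1417] psi 0.1401 w 0.021 j7 -1.02 tilt 0.0085
turn units 0.000 (0.0 deg)
shift at target yaw: 0.964 -0.743 0.498
```

```bash

python3 -m crank '.16 -.124 0 0 -1; .16 -.124 0 0 -1; .16 -.124 0 0 -1; .16 -.124 0 0 -1; .16 -.124 0 0 -1; .16 -.124 0 0 -1; 0 0 0 0 -1; 0 0 0 0 -1' ; python3 go.py .5594 -.051 .042 .14; python3 det.py
```

```text
time: 3.45
ee_pos: [0.5557, -0.0487, 0.1356]
eef_rot: [0.997, 0.071, -0.001, -0.0]
ft_force: [0.2, -0.2, -2.4]
width: 0.0213
grip_force: 20.0
t 3.5 tcp [ 0.5557 -0.0487  0.1356] psi 0.1421 w 0.021 j7 -1.56 tilt 0.0014
turn units 0.001 (0.1 deg)
shift at target yaw: 0.017 0.014 0.468
A score 0.40 shift px 1 0
B score 0.89 shift px 0 0
C score 0.29 shift px 24 -1
D score 0.98 shift px 0 0
T score 0.57 shift px 11 -5
```

```bash

python3 -m crank '.017 .014 .1 0 -1; 0 0 .15 0 -1; 0 0 .13 0 -1; 0 0 .06 0 -1; 0 0 .02 0 -1; 0 0 0 0 -1'  ; python3 go.py .5594 -.051 .042 .14; python3 -c "
from h import *;pic('top','p1',(240,130,420,265))"
```

```text
time: 4.1
ee_pos: [0.5596, -0.0524, 0.0449]
eef_rot: [0.998, 0.07, 0.0, 0.0]
ft_force: [0.3, -0.3, -0.4]
width: 0.0212
grip_force: 20.0
t 4.1 tcp [ 0.5596 -0.0524  0.0449] psi 0.1394 w 0.021 j7 -1.62 tilt 0.0003
turn units -0.000 (-0.0 deg)
shift at target yaw: -0.000 -0.007 0.015
```

View pics/p1.png

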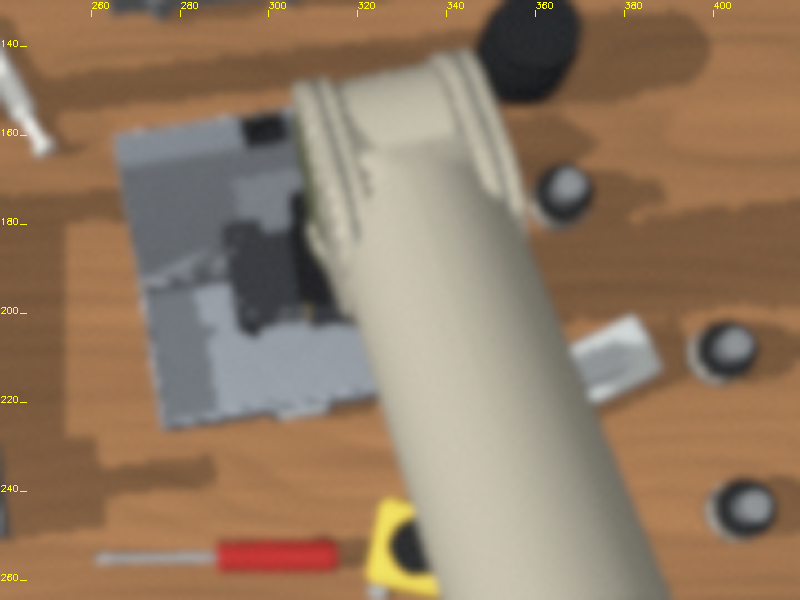

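The arm covers the pot, but the hand (black, 290–310, 180–205) is over the back row as planned and the cover hasn't moved. I'll set the pot down next.

```bash

python3 -m crank '0 0 .015 0 -1; 0 0 .008 0 -1; 0 0 0 0 -1; 0 0 0 0 -.25; 0 0 0 0 -.25; 0 0 0 0 -.25; 0 0 -.1 0 -.25; 0 0 -.2 0 -.25; 0 0 -.2 0 0'  ; python3 go.py .393 -.331 .036 .14
```

```text
time: 5.05
ee_pos: [0.5591, -0.0517, 0.1407]
eef_rot: [0.998, 0.07, -0.001, -0.0]
ft_force: [0.8, -0.4, -0.0]
width: 0.0359
grip_force: 0.0
t 5.0 tcp [ 0.5591 -0.0517  0.1407] psi 0.1404 w 0.036 j7 -1.56 tilt 0.0016
turn units 0.000 (0.0 deg)
shift at target yaw: -1.017 1.267 0.523
```

```bash

python3 -m crank '-.145 .181 0 0 0; -.145 .181 0 0 0; -.145 .181 0 0 0; -.145 .181 0 0 0; -.145 .181 0 0 0; -.145 .181 0 0 0; -.145 .181 0 0 0; 0 0 0 0 0; 0 0 0 0 0'  ; python3 go.py .393 -.331 .036 .14;python3 det.py ABDT;  python3 -c "
from h import *;pic('side','p2',(185,180,385,385))"
```

```text
time: 5.95
ee_pos: [0.3935, -0.3317, 0.1399]
eef_rot: [0.998, 0.069, 0.0, -0.0]
ft_force: [0.7, 0.4, -0.0]
width: 0.0436
grip_force: 0.0
t 6.0 tcp [ 0.3935 -0.3317  0.1399] psi 0.1378 w 0.044 j7 -0.88 tilt 0.0002
turn units -0.001 (-0.1 deg)
shift at target yaw: -0.002 -0.004 0.519
A score 1.00 shift px 0 0
B score 1.00 shift px 0 0
D score 0.49 shift px -8 -9
T score 1.00 shift px 0 0
```

View pics/p2.png

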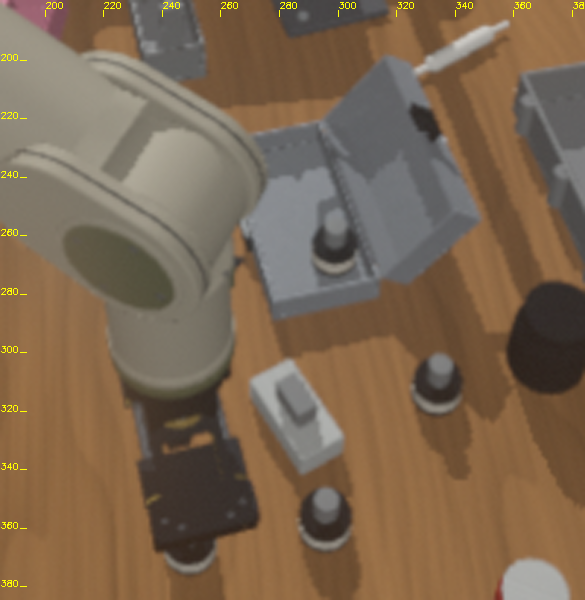

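Pot C stands upright in the case at the rear right, (296,258). The hand is over pot D, and A, B and the tin haven't moved.

```bash

python3 -m crank '0 0 .2 0 0; 0 0 .2 0 0; 0 0 .119 0 0; 0 0 0 0 -1; 0 0 0 0 -1; 0 0 0 0 -1; 0 0 0 0 -1; 0 0 -.12 0 -1; 0 0 -.2 0 -1; 0 0 -.2 0 -1' 20 ; python3 go.py .5099 -.0579 .042 .14
```

```text
time: 7.05
ee_pos: [0.3937, -0.3304, 0.1413]
eef_rot: [0.998, 0.07, -0.0, -0.0]
ft_force: [1.1, -0.3, -2.4]
width: 0.0215
grip_force: 20.1
t 7.0 tcp [ 0.3937 -0.3304  0.1413] psi 0.1406 w 0.021 j7 -0.88 tilt 0.0012
turn units 0.000 (0.0 deg)
shift at target yaw: 0.766 -1.268 0.496
```

```bash

python3 -m crank '.11 -.181 0 0 -1; .11 -.181 0 0 -1; .11 -.181 0 0 -1; .11 -.181 0 0 -1; .11 -.181 0 0 -1; .11 -.181 0 0 -1; .106 -.182 0 0 -1; 0 0 0 0 -1; 0 0 0 0 -1' ; python3 go.py .5099 -.0579 .042 .14
```

```text
time: 7.95
ee_pos: [0.5103, -0.0576, 0.1402]
eef_rot: [0.997, 0.071, -0.0, 0.0]
ft_force: [-0.3, -0.7, -1.2]
width: 0.021
grip_force: 20.1
t 8.0 tcp [ 0.5103 -0.0576  0.1402] psi 0.1427 w 0.021 j7 -1.51 tilt 0.0001
turn units 0.002 (0.2 deg)
shift at target yaw: -0.002 0.001 0.491
```

```bash

python3 -m crank '0 0 .15 0 -1; 0 0 .15 0 -1; 0 0 .12 0 -1; 0 0 .05 0 -1; 0 0 .021 0 -1; 0 0 .006 0 -1; 0 0 0 0 -1'; python3 -m crank '0 0 0 0 -.25; 0 0 0 0 -.25; 0 0 0 0 -.25; 0 0 -.1 0 -.25; 0 0 -.2 0 -.25; 0 0 -.2 0 0'; python3 go.py .511 -.326 .14 .14
```

```text
time: 8.65
ee_pos: [0.5244, -0.0587, 0.0491]
eef_rot: [0.997, 0.07, 0.015, 0.001]
ft_force: [30.1, 4.9, 26.8]
width: 0.0215
grip_force: 45.1
time: 9.25
ee_pos: [0.5095, -0.0602, 0.1419]
eef_rot: [0.998, 0.069, -0.001, 0.0]
ft_force: [1.6, -0.1, 0.6]
width: 0.0357
grip_force: 0.0
t 9.2 tcp [ 0.5095 -0.0602  0.1419] psi 0.1381 w 0.036 j7 -1.51 tilt 0.0011
turn units -0.001 (-0.1 deg)
shift at target yaw: -0.178 1.317 0.010
```

The pot met something on the way down: the force was 30 N and the hand was pushed +15 mm in x. I'll look before going on.

```bash

python3 -m crank '-.18 .2 0 0 0; 0 .24 0 0 0; 0 .24 0 0 0; 0 .24 0 0 0; 0 .24 0 0 0; 0 .15 0 0 0; 0 0 0 0 0;0 0 0 0 0'; python3 - <<'E'
from h import *
im1=pic('side','x',(255,205,345,300));im2=pic('top','x2',(255,150,350,240))
a=cv2.imread('pics/x.png');b=cv2.imread('pics/x2.png')
a=cv2.resize(a,(400,int(a.shape[0]*400/a.shape[1])));b=cv2.resize(b,(400,int(b.shape[0]*400/b.shape[1])))
h=min(a.shape[0],b.shape[0]);cv2.imwrite('pics/p3.png',np.hstack([a[:h],b[:h]]))
E
python3 det.py ABT
```

```text
time: 10.05
ee_pos: [0.5124, -0.3212, 0.1406]
eef_rot: [0.998, 0.069, -0.0, -0.0]
ft_force: [-0.2, 0.1, -0.6]
width: 0.0436
grip_force: 0.0
A score 1.00 shift px 0 0
B score 0.42 shift px -11 -17
T score 0.95 shift px 0 0
```

View pics/p3.png

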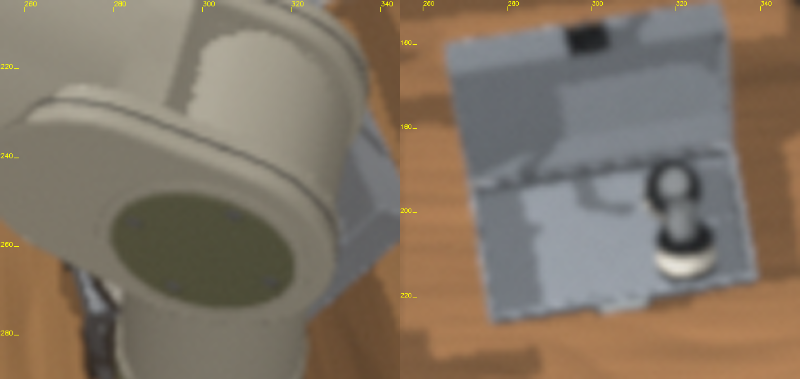

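Pot D (crop knob (680,215), base (685,262)) is tipped. Its front edge sits on the front rim and its knob leans back towards pot C. My case x was a few mm too small, so I'll re-measure and mend it.

```bash
python3 - <<'E'
from h import *
np.set_printoptions(precision=4,suppress=True)
U=lambda x,y:(254.5+(x-400)/4.21,149.5+y/4.21)
q={k:at('top',U(*p),z)[:2] for k,p,z in [('FL',(495,322),.034),('FR',(757,276),.034),('BL',(475,188),.034),('BR',(735,152),.034),('Ck',(674,178),.062),('Dk',(680,215),.053),('Dkb',(682,225),.045),('Dbase',(686,278),.034)]}
for k in q:print(k,q[k])
d=q['FL']-q['FR'];y=d/np.linalg.norm(d);x=np.array([y[1],-y[0]]);print('yaw',np.arctan2(x[1],x[0]),np.linalg.norm(d))
o=(q['FL']+q['FR'])/2+.055*x;print('case origin',o)
for k in q: print(k,(q[k]-o)@x,(q[k]-o)@y)
E
```

```text
FL [0.4598 0.0909]
FR [ 0.492  -0.1145]
BL [0.5669 0.1053]
BR [ 0.5916 -0.101 ]
Ck [ 0.5657 -0.0502]
Dk [ 0.5382 -0.0545]
Dkb [ 0.5317 -0.0564]
Dbase [ 0.4915 -0.059 ]
yaw 0.1553502985297984 0.2079421148136981
case origin [ 0.5302 -0.0033]
FL -0.05499999999999998 0.10397105740684905
FR -0.054999999999999986 -0.10397105740684907
BL 0.05298490761105282 0.10166718405126654
BR 0.045487544648530956 -0.1060161482816349
Ck 0.027741292920761447 -0.05177263907081918
Dk -8.898200969422722e-05 -0.05182910431103297
Dkb -0.006759714586306772 -0.05269139661326864
Dbase -0.04686130897578969 -0.04904925545783646
```

```bash
python3 go.py .535 -.0545 .1 .14
```

```text
t 10.2 tcp [ 0.5133 -0.3189  0.141 ] psi 0.1413 w 0.044 j7 -1.08 tilt 0.0001
turn units 0.001 (0.1 deg)
shift at target yaw: 0.292 -1.294 0.205
```

```bash
python3 -m crank '.049 -.216 0 0 -.2; .049 -.216 0 0 -.2; .049 -.216 0 0 -.2; .049 -.216 0 0 -.2; .049 -.216 0 0 -.2; .047 -.214 0 0 -.2; 0 0 .1 0 -.2; 0 0 .1 0 -.2; 0 0 0 0 -.2'; python3 go.py .535 -.0545 .048 .14
```

```text
time: 11.1
ee_pos: [0.5331, -0.0544, 0.0988]
eef_rot: [0.997, 0.071, -0.002, -0.0]
ft_force: [-0.4, -0.5, 0.0]
width: 0.0346
grip_force: 0.0
t 11.1 tcp [ 0.5331 -0.0544  0.0988] psi 0.1422 w 0.035 j7 -1.56 tilt 0.0037
turn units 0.001 (0.1 deg)
shift at target yaw: 0.009 0.002 0.254
```

```bash
python3 -m crank '.008 0 .1 0 -.2; 0 0 .1 0 -.2; 0 0 .05 0 -.2; 0 0 0 0 -.2'; python3 -m crank '0 0 0 0 -1; 0 0 0 0 -1; 0 0 0 0 -1; 0 0 0 0 -1' 12; python3 go.py .535 -.0545 .048 .14
```

```text
time: 11.5
ee_pos: [0.536, -0.0552, 0.0503]
eef_rot: [0.998, 0.07, -0.001, -0.0]
ft_force: [0.5, -0.8, -0.1]
width: 0.0348
grip_force: 0.0
time: 11.9
ee_pos: [0.5373, -0.0554, 0.0516]
eef_rot: [0.998, 0.07, 0.001, 0.0]
ft_force: [0.8, 0.4, 2.0]
width: 0.0215
grip_force: 12.0
t 11.9 tcp [ 0.5373 -0.0554  0.0516] psi 0.1400 w 0.022 j7 -1.60 tilt 0.0017
turn units -0.000 (-0.0 deg)
shift at target yaw: -0.011 -0.006 0.018
```

Gripped on the knob (21.5 mm wide). I'll lift it slowly and carry it to a free patch of bench.

```bash
python3 -m crank '0 0 -.05 0 -1; 0 0 -.1 0 -1; 0 0 -.15 0 -1; 0 0 -.2 0 -1; 0 0 0 0 -1'; python3 go.py .42 -.25 .06 .14; python3 - <<'E'
from h import *
im1=pic('side','x',(245,175,345,275));im2=pic('top','x2',(265,150,350,235))
E
```

```text
time: 12.4
ee_pos: [0.5394, -0.055, 0.1564]
eef_rot: [0.998, 0.07, 0.004, 0.001]
ft_force: [0.9, -0.2, -1.0]
width: 0.0215
grip_force: 12.0
t 12.4 tcp [ 0.5394 -0.055   0.1564] psi 0.1404 w 0.021 j7 -1.53 tilt 0.0079
turn units 0.000 (0.0 deg)
shift at target yaw: -0.727 0.882 0.482
```

View pics/x.png

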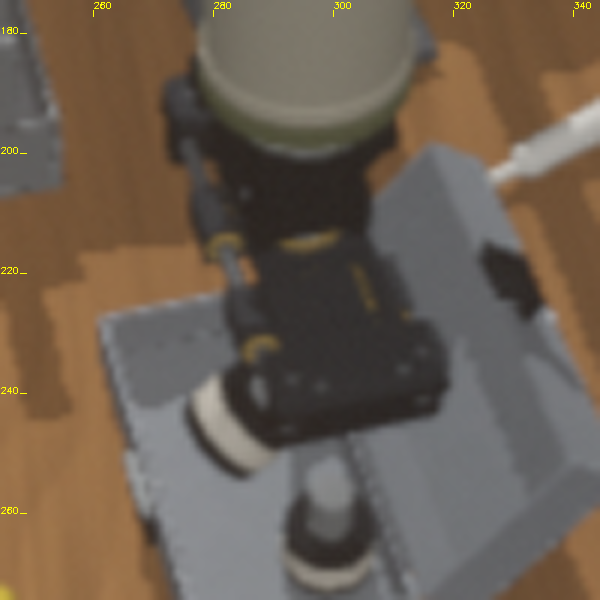

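The tipped pot is held at about 50°, base towards -x at (285,242), and pot C stands upright at (299,262). I'll carry pot D to the bench near (0.42,-0.25) and let it swing and drag upright under a light grip.

```bash
python3 -m crank '-.12 .147 0 0 -1; -.12 .147 0 0 -1; -.12 .147 0 0 -1; -.12 .147 0 0 -1; -.12 .147 0 0 -1; -.12 .147 0 0 -1; 0 0 .1 0 -1; 0 0 .2 0 -1; 0 0 .17 0 -1; 0 0 0 0 -1'; python3 -m crank '0 0 0 0 -1;.01 0 0 0 -1; -.02 0 0 0 -1; .02 0 0 0 -1; -.01 0 0 0 -1' 4; python3 go.py .42 -.25 .05 .14; python3 - <<'E'
from h import *
im1=pic('side','x3',(185,255,305,375))
E
```

```text
time: 13.5
ee_pos: [0.4155, -0.2482, 0.0524]
eef_rot: [0.998, 0.07, -0.003, -0.003]
ft_force: [-0.5, 0.3, -0.6]
width: 0.0212
grip_force: 12.0
time: 14.0
ee_pos: [0.4196, -0.2501, 0.0575]
eef_rot: [0.998, 0.07, 0.001, 0.0]
ft_force: [0.0, 0.1, -0.9]
width: 0.0217
grip_force: 4.0
t 14.0 tcp [ 0.4196 -0.2501  0.0575] psi 0.1405 w 0.022 j7 -1.09 tilt 0.0016
turn units 0.000 (0.0 deg)
shift at target yaw: 0.002 -0.000 0.038
```

View pics/x3.png

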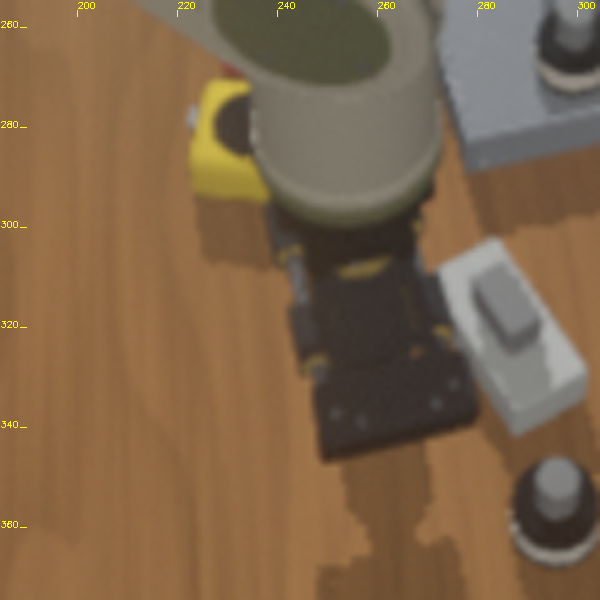

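The tipped base no longer sticks out to the left of the hand, so the pot has swung down and hangs about upright. I'll lower it until it touches.

```bash
python3 -m crank '0 0 .04 0 -1; 0 0 0 0 -1'; python3 -m crank '0 0 .025 0 -1; 0 0 0 0 -1';python3 -m crank '0 0 .02 0 -1; 0 0 0 0 -1';python3 -m crank '0 0 .015 0 -1; 0 0 0 0 -1'
```

```text
time: 14.25
ee_pos: [0.4189, -0.2503, 0.0483]
eef_rot: [0.998, 0.07, 0.0, 0.0]
ft_force: [0.6, -0.6, -0.5]
width: 0.0217
grip_force: 4.0
time: 14.45
ee_pos: [0.4188, -0.2502, 0.0435]
eef_rot: [0.998, 0.07, 0.0, 0.0]
ft_force: [0.3, 0.1, -1.5]
width: 0.0217
grip_force: 4.0
time: 14.65
ee_pos: [0.4187, -0.25, 0.0395]
eef_rot: [0.998, 0.07, -0.0, -0.0]
ft_force: [-0.0, 0.2, 1.1]
width: 0.0214
grip_force: 4.0
time: 14.85
ee_pos: [0.4188, -0.25, 0.0366]
eef_rot: [0.998, 0.07, 0.0, -0.0]
ft_force: [1.3, -0.8, 1.7]
width: 0.0218
grip_force: 4.0
```

```bash
python3 -m crank '0 0 0 0 0; 0 0 0 0 0; 0 0 0 0 0; 0 0 0 0 0; 0 0 0 0 -1; 0 0 0 0 -1; 0 0 0 0 -1; 0 0 0 0 -1' 20; python3 -m crank '0 0 -.1 0 -1; 0 0 -.2 0 -1; 0 0 -.2 0 -1; 0 0 0 0 -1; 0 0 0 0 -1'; python3 go.py .5076 -.0172 .042 .14
```

```text
time: 15.65
ee_pos: [0.4187, -0.25, 0.0368]
eef_rot: [0.998, 0.07, -0.0, 0.0]
ft_force: [-0.3, -0.6, -0.0]
width: 0.0218
grip_force: 20.0
time: 16.15
ee_pos: [0.4189, -0.2503, 0.1372]
eef_rot: [0.998, 0.07, 0.0, 0.001]
ft_force: [-0.1, 0.5, -2.1]
width: 0.0214
grip_force: 20.0
t 16.1 tcp [ 0.4189 -0.2503  0.1372] psi 0.1400 w 0.021 j7 -1.04 tilt 0.0016
turn units -0.000 (-0.0 deg)
shift at target yaw: 0.602 -1.092 0.476
```

```bash
python3 -m crank '.105 -.182 0 0 -1; .105 -.182 0 0 -1; .105 -.182 0 0 -1; .105 -.182 0 0 -1; .105 -.182 0 0 -1; .105 -.182 0 0 -1; 0 0 .15 0 -1; 0 0 .1 0 -1; 0 0 0 0 -1; 0 0 0 0 -1'; python3 go.py .5136 -.0164 .042 .14;  python3 - <<'E'
from h import *
pic('side','x4',(235,175,355,295))
E
```

```text
time: 17.15
ee_pos: [0.5123, -0.0161, 0.0861]
eef_rot: [0.998, 0.07, -0.001, -0.0]
ft_force: [0.1, 0.2, -1.6]
width: 0.0215
grip_force: 20.0
t 17.1 tcp [ 0.5123 -0.0161  0.0861] psi 0.1402 w 0.022 j7 -1.64 tilt 0.0021
turn units 0.000 (0.0 deg)
shift at target yaw: 0.006 0.002 0.221
```

View pics/x4.png

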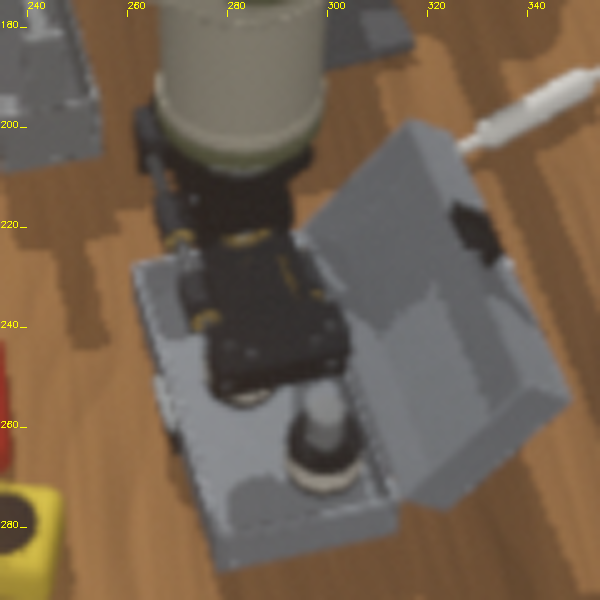

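The white base of pot D shows level below the hand at (282,254), inside the tray and clear of the front wall. I'll lower it in small steps.

```bash
python3 -m crank '.005 0 .1 0 -1; 0 0 .08 0 -1; 0 0 .03 0 -1; 0 0 0 0 -1'; python3 -m crank '0 0 .012 0 -1; 0 0 0 0 -1';python3 go.py .5136 -.0164 .042 .14
```

```text
time: 17.6
ee_pos: [0.5139, -0.0163, 0.0449]
eef_rot: [0.998, 0.07, -0.0, 0.0]
ft_force: [0.0, 0.1, -1.3]
width: 0.0216
grip_force: 20.0
time: 17.8
ee_pos: [0.5144, -0.0161, 0.043]
eef_rot: [0.998, 0.07, 0.001, 0.0]
ft_force: [0.6, 0.0, -1.5]
width: 0.0213
grip_force: 20.0
t 17.8 tcp [ 0.5144 -0.0161  0.043 ] psi 0.1400 w 0.021 j7 -1.68 tilt 0.0011
turn units -0.000 (-0.0 deg)
shift at target yaw: -0.004 0.001 0.005
```

```bash
python3 -m crank '0 0 .008 0 -1; 0 0 0 0 -.25; 0 0 0 0 -.25; 0 0 0 0 -.25; 0 0 -.1 0 -.25; 0 0 -.2 0 -.25; 0 0 -.2 0 -.25'; python3 -m crank '0 .25 0 0 0; 0 .25 0 0 0; 0 .25 0 0 0; 0 .25 0 0 0; 0 .25 0 0 0;0 0 0 0 0'; python3 det.py ABDT; python3 go.py .511 -.326 .1 .14;  python3 - <<'E'
from h import *
pic('top','x5',(255,150,350,240))
E
```

```text
time: 18.5
ee_pos: [0.5134, -0.0158, 0.1417]
eef_rot: [0.998, 0.07, -0.001, -0.0]
ft_force: [0.4, 0.4, 0.4]
width: 0.0326
grip_force: 0.0
time: 19.1
ee_pos: [0.5473, -0.2723, 0.14]
eef_rot: [0.998, 0.065, -0.001, 0.001]
ft_force: [-0.3, 0.4, 0.1]
width: 0.0433
grip_force: 0.0
A score 0.72 shift px 0 0
B score 0.46 shift px 0 0
D score 0.32 shift px -21 21
T score 0.89 shift px 0 0
t 19.1 tcp [ 0.548  -0.2679  0.1401] psi 0.1340 w 0.043 j7 -1.21 tilt 0.0009
turn units -0.004 (-0.3 deg)
shift at target yaw: -0.224 0.262 0.200
```

```bash
cat > pk.py <<'E'
# find upright pots in the tray (top view) by template, report in case frame
from h import *
import sys
def peaks(im,n=5):
    ref=cv2.imread('pics/top0.png');u,v=proj('top',(.634,-.210,.03))[0].round().astype(int);h=9
    t=ref[v-h:v+h+1,u-h:u+h+1];r=cv2.matchTemplate(im[150:240,255:350],t,cv2.TM_CCOEFF_NORMED)
    for _ in range(n):
        _,s,_,l=cv2.minMaxLoc(r)
        if s<.45:break
        p=at('top',(l[0]+h+255,l[1]+h+150),.034)[:2]-[.530,-.004];c,sn=np.cos(.14),np.sin(.14)
        print('score %.2f case xy %.3f %.3f'%(s,p@[c,sn],p@[-sn,c]));cv2.circle(r,l,8,-1.0,-1)
if __name__=='__main__': peaks(cv2.imread(sys.argv[1]) if len(sys.argv)>1 else cams.camera('top')['img'])
E
python3 pk.py pics/x5_raw.png
python3 -m crank '-.112 .131 0 -.004 0; -.112 .131 0 0 0; 0 0 .2 0 0; 0 0 0 0 0; 0 0 0 0 0'; python3 go.py .511 -.326 .036 .14
```

```text
score 0.62 case xy 0.024 -0.050
score 0.59 case xy -0.013 -0.006
time: 19.7
ee_pos: [0.5125, -0.3196, 0.1011]
eef_rot: [0.997, 0.075, -0.0, -0.001]
ft_force: [-0.4, 0.2, 0.5]
width: 0.0436
grip_force: 0.0
t 19.7 tcp [ 0.5125 -0.3196  0.1011] psi 0.1492 w 0.044 j7 -1.09 tilt 0.0018
turn units 0.006 (0.5 deg)
shift at target yaw: -0.012 0.031 0.325
```

```bash
python3 -m crank '-.012 .031 .1 .006 0; 0 0 .15 0 0; 0 0 .075 0 0; 0 0 0 0 0; 0 0 0 0 -1; 0 0 0 0 -1; 0 0 0 0 -1; 0 0 0 0 -1' 20; python3 -m crank '0 0 -.12 0 -1; 0 0 -.2 0 -1; 0 0 -.2 0 -1; 0 0 0 0 -1; 0 0 0 0 -1'; python3 go.py .5167 -.0745 .042 .14
```

```text
time: 20.5
ee_pos: [0.5111, -0.3286, 0.0367]
eef_rot: [0.998, 0.068, 0.001, 0.0]
ft_force: [0.2, 0.4, 3.9]
width: 0.0216
grip_force: 20.0
time: 21.0
ee_pos: [0.5109, -0.3286, 0.1407]
eef_rot: [0.998, 0.068, 0.001, 0.001]
ft_force: [-0.3, 0.3, -1.9]
width: 0.0215
grip_force: 20.0
t 21.0 tcp [ 0.5109 -0.3286  0.1407] psi 0.1368 w 0.022 j7 -1.08 tilt 0.0019
turn units -0.002 (-0.2 deg)
shift at target yaw: 0.206 -1.254 0.493
```

```bash
python3 -m crank '.034 -.209 0 -.002 -1; .034 -.209 0 0 -1; .034 -.209 0 0 -1; .034 -.209 0 0 -1; .034 -.209 0 0 -1; .034 -.209 0 0 -1; 0 0 .2 0 -1; 0 0 .08 0 -1; 0 0 0 0 -1; 0 0 0 0 -1'; python3 go.py .5167 -.0745 .042 .14
```

```text
time: 22.0
ee_pos: [0.5156, -0.0743, 0.0833]
eef_rot: [0.998, 0.07, -0.001, -0.0]
ft_force: [-0.1, 0.0, -1.5]
width: 0.0212
grip_force: 20.0
t 22.0 tcp [ 0.5156 -0.0743  0.0833] psi 0.1400 w 0.021 j7 -1.53 tilt 0.0015
turn units -0.000 (-0.0 deg)
shift at target yaw: 0.005 0.002 0.207
```

```bash
python3 -m crank '.005 0 .05 0 -1; 0 0 .03 0 -1; 0 0 0 0 -1'; python3 -m crank '0 0 .05 0 -1; 0 0 0 0 -1'; python3 -m crank '0 0 .05 0 -1; 0 0 0 0 -1';python3 -m crank '0 0 .03 0 -1; 0 0 0 0 -1'
```

```text
time: 22.3
ee_pos: [0.5166, -0.0743, 0.067]
eef_rot: [0.998, 0.07, -0.001, -0.0]
ft_force: [0.3, -0.2, -0.5]
width: 0.0213
grip_force: 20.0
time: 22.5
ee_pos: [0.5163, -0.0742, 0.0566]
eef_rot: [0.998, 0.07, -0.001, -0.0]
ft_force: [-0.1, 0.2, -0.5]
width: 0.0215
grip_force: 20.0
time: 22.7
ee_pos: [0.5162, -0.0741, 0.0465]
eef_rot: [0.998, 0.07, -0.001, -0.0]
ft_force: [1.3, -1.1, -1.9]
width: 0.021
grip_force: 20.0
time: 22.9
ee_pos: [0.5167, -0.0741, 0.0411]
eef_rot: [0.998, 0.07, -0.0, -0.0]
ft_force: [0.9, 0.0, -1.5]
width: 0.0211
grip_force: 20.0
```

```bash
python3 -m crank '0 0 0 0 -.25; 0 0 0 0 -.25; 0 0 0 0 -.25; 0 0 -.1 0 -.25; 0 0 -.2 0 -.25; 0 0 -.2 0 0; 0 .24 0 0 0; 0 .24 0 0 0; 0 .24 0 0 0;0 0 0 0 0'; python3 go.py .634 -.211 .1 .14; python3 det.py AT; python3 pk.py
```

```text
time: 23.9
ee_pos: [0.5362, -0.225, 0.1415]
eef_rot: [0.998, 0.065, -0.0, 0.001]
ft_force: [-0.2, 0.5, -0.7]
width: 0.0431
grip_force: 0.0
t 23.9 tcp [ 0.5362 -0.225   0.1415] psi 0.1305 w 0.043 j7 -1.27 tilt 0.0029
turn units -0.006 (-0.5 deg)
shift at target yaw: 0.494 -0.001 0.207
A score 0.45 shift px -9 -26
T score 0.74 shift px -1 1
score 0.73 case xy -0.023 -0.065
score 0.59 case xy -0.013 -0.006
score 0.59 case xy 0.024 -0.050
```

```bash
sed -i "s/def det(names='ABCDT'):/def det(names='ABCDT',cam='top'):/; s/top0.png/%s0.png/; s/imread('pics\/%s0.png')/imread('pics\/%s0.png'%cam)/; s/camera('top')/camera(cam)/; s/proj('top',P/proj(cam,P/" det.py; python3 det.py AT side; python3 -m crank '.12 0 0 -.006 0;.12 0 0 0 0;.12 0 0 0 0;.13 0 0 0 0;0 0 .1 0 0; 0 0 0 0 0'; python3 go.py .634 -.211 .036 .14; python3 det.py AT
```

```text
A score 0.80 shift px 0 0
T score 0.90 shift px 0 0
time: 24.65
ee_pos: [0.6333, -0.1997, 0.1194]
eef_rot: [0.997, 0.076, -0.002, -0.001]
ft_force: [-0.5, 0.2, -0.2]
width: 0.0435
grip_force: 0.0
t 24.6 tcp [ 0.6333 -0.1997  0.1194] psi 0.1529 w 0.044 j7 -1.36 tilt 0.0039
turn units 0.008 (0.7 deg)
shift at target yaw: -0.005 0.056 0.417
A score 0.70 shift px 0 0
T score 0.70 shift px -1 0
```

```bash
python3 -m crank '-.005 .056 .1 .008 0; 0 0 .15 0 0; 0 0 .1 0 0; 0 0 .067 0 0; 0 0 0 0 0'; python3 go.py .634 -.211 .036 .14; python3 -m crank '0 0 0 0 -1; 0 0 0 0 -1; 0 0 0 0 -1; 0 0 0 0 -1; 0 0 -.12 0 -1; 0 0 -.2 0 -1; 0 0 -.2 0 -1; 0 0 0 0 -1; 0 0 0 0 -1' 20; python3 go.py .5504 .0231 .042 .14
```

```text
time: 25.2
ee_pos: [0.6338, -0.2132, 0.0374]
eef_rot: [0.998, 0.069, -0.001, -0.0]
ft_force: [0.6, 0.9, 0.5]
width: 0.0434
grip_force: 0.0
t 25.2 tcp [ 0.6338 -0.2132  0.0374] psi 0.1373 w 0.043 j7 -1.39 tilt 0.0021
turn units -0.002 (-0.2 deg)
shift at target yaw: 0.003 -0.011 0.007
time: 26.1
ee_pos: [0.6351, -0.2137, 0.1432]
eef_rot: [0.998, 0.068, 0.001, 0.0]
ft_force: [-0.4, 0.2, -2.8]
width: 0.0216
grip_force: 20.0
t 26.1 tcp [ 0.6351 -0.2137  0.1432] psi 0.1369 w 0.022 j7 -1.35 tilt 0.0018
turn units -0.002 (-0.2 deg)
shift at target yaw: -0.254 -1.232 0.506
```

```bash
python3 -m crank '-.13 0 -.03 -.002 -1; -.124 0 0 0 -1; 0 -.205 0 0 -1; 0 -.205 0 0 -1; 0 -.205 0 0 -1; 0 -.205 0 0 -1; 0 -.205 0 0 -1; 0 -.207 0 0 -1; 0 0 0 0 -1; 0 0 0 0 -1'; python3 go.py .5504 .0231 .085 .14
```

```text
time: 27.1
ee_pos: [0.5491, 0.0242, 0.1471]
eef_rot: [0.997, 0.071, -0.001, 0.0]
ft_force: [0.3, -1.6, -0.8]
width: 0.0212
grip_force: 20.0
t 27.1 tcp [0.5491 0.0242 0.1471] psi 0.1425 w 0.021 j7 -1.71 tilt 0.0021
turn units 0.002 (0.1 deg)
shift at target yaw: 0.006 0.006 0.310
```

```bash
python3 -m crank '.006 .006 .15 .002 -1; 0 0 .15 0 -1; 0 0 0 0 -1'; python3 -m crank '0 0 .08 0 -1; 0 0 .02 0 -1; 0 0 0 0 -1'; python3 -m crank '0 0 .06 0 -1; 0 0 0 0 -1';python3 -m crank '0 0 .05 0 -1; 0 0 0 0 -1';python3 go.py .5504 .0231 .042 .14
```

```text
time: 27.4
ee_pos: [0.5484, 0.0203, 0.0839]
eef_rot: [0.998, 0.067, -0.004, -0.0]
ft_force: [-1.5, -0.2, -1.7]
width: 0.0212
grip_force: 20.0
time: 27.7
ee_pos: [0.5514, 0.0221, 0.0682]
eef_rot: [0.998, 0.068, -0.0, 0.0]
ft_force: [-0.5, 0.5, -2.0]
width: 0.0214
grip_force: 20.0
time: 27.9
ee_pos: [0.5508, 0.0221, 0.0553]
eef_rot: [0.998, 0.068, -0.001, 0.0]
ft_force: [-1.3, -0.8, -2.5]
width: 0.021
grip_force: 20.0
time: 28.1
ee_pos: [0.5507, 0.0222, 0.0451]
eef_rot: [0.998, 0.068, -0.001, 0.0]
ft_force: [0.2, -0.2, -1.8]
width: 0.0213
grip_force: 20.0
t 28.1 tcp [0.5507 0.0222 0.0451] psi 0.1370 w 0.021 j7 -1.78 tilt 0.0016
turn units -0.002 (-0.2 deg)
shift at target yaw: -0.001 -0.005 0.016
```

Going down freely. I'll set it down and head for the tin.

```bash
python3 -m crank '0 0 .02 0 -1; 0 0 0 0 -1; 0 0 0 0 -.25; 0 0 0 0 -.25; 0 0 0 0 -.25; 0 0 -.1 0 -.25; 0 0 -.2 0 -.25; 0 0 -.2 0 0; 0 .2 0 0 0; 0 .24 0 0 0'; python3 -m crank '-.1 .2 0 .09 0; 0 0 0 .09 0; 0 0 0 .09 0; 0 0 0 .09 0; 0 0 0 .09 0; 0 0 0 .09 0; 0 0 0 .09 0;  0 0 0 .09 0; 0 0 0 0 0; 0 0 0 0 0'; python3 go.py .498 -.227 .1 -1.11; python3 det.py T; python3 det.py T side; python3 pk.py
```

```text
time: 29.1
ee_pos: [0.5645, -0.0638, 0.1443]
eef_rot: [0.997, 0.071, 0.002, 0.0]
ft_force: [0.2, -0.6, -0.5]
width: 0.0424
grip_force: 0.0
time: 30.1
ee_pos: [0.5491, -0.1071, 0.1424]
eef_rot: [0.88, -0.475, 0.0, 0.0]
ft_force: [-0.3, -0.9, 0.1]
width: 0.0438
grip_force: 0.0
t 30.1 tcp [ 0.5491 -0.1071  0.1424] psi -0.9896 w 0.044 j7 -2.55 tilt 0.0002
turn units 0.077 (6.9 deg)
shift at target yaw: 0.423 0.495 0.212
T score 0.34 shift px -13 -26
T score 0.99 shift px 0 0
score 0.73 case xy -0.023 -0.065
score 0.67 case xy -0.010 -0.007
score 0.64 case xy 0.023 0.028
score 0.58 case xy 0.025 -0.046
score 0.47 case xy 0.059 0.039
```

```bash
python3 -m crank '.12 .181 0 0 .1; .12 .181 0 0 .1; .12 .181 0 0 .1; 0 0 0 .077 .1; 0 0 0 0 .1; 0 0 0 0 .1'; python3 go.py .498 -.227 .1 -1.11; python3 det.py T side
```

```text
time: 30.85
ee_pos: [0.4978, -0.2258, 0.1424]
eef_rot: [0.85, -0.527, 0.0, -0.0]
ft_force: [-0.4, 0.4, -0.8]
width: 0.0479
grip_force: 0.0
t 30.9 tcp [ 0.4978 -0.2258  0.1424] psi -1.1099 w 0.048 j7 -2.41 tilt 0.0005
turn units 0.000 (0.0 deg)
shift at target yaw: 0.006 0.002 0.212
T score 0.93 shift px 0 0
```

```bash
python3 -m crank '.006 0 .2 0 .1; 0 0 .2 0 .1; 0 0 .127 0 .1; 0 0 0 0 .1; 0 0 0 0 -1; 0 0 0 0 -1; 0 0 0 0 -1; 0 0 0 0 -1' 30;python3 go.py .498 -.227 .1 -1.11;  python3 -m crank '0 0 -.12 0 -1; 0 0 -.2 0 -1; 0 0 -.2 0 -1; 0 0 0 0 -1'; python3 go.py .5193 .0713 .14 .14
```

```text
time: 31.7
ee_pos: [0.4985, -0.2281, 0.0381]
eef_rot: [0.849, -0.529, 0.001, -0.0]
ft_force: [-2.1, -1.6, 1.4]
width: 0.0233
grip_force: 1.5
t 31.7 tcp [ 0.4985 -0.2281  0.0381] psi -1.1146 w 0.023 j7 -2.46 tilt 0.0020
turn units -0.003 (-0.3 deg)
shift at target yaw: -0.006 0.000 -0.309
time: 32.1
ee_pos: [0.5008, -0.2289, 0.1469]
eef_rot: [0.849, -0.529, 0.005, -0.0]
ft_force: [1.1, 0.0, -2.4]
width: 0.0218
grip_force: 29.9
t 32.1 tcp [ 0.5008 -0.2289  0.1469] psi -1.1148 w 0.022 j7 -2.42 tilt 0.0094
turn units -0.799 (-71.9 deg)
shift at target yaw: 0.301 -1.473 0.035
```

```bash
python3 -m crank '0 0 0 -.09 -1; 0 0 0 -.09 -1; 0 0 0 -.09 -1; 0 0 0 -.09 -1; 0 0 0 -.09 -1; 0 0 0 -.09 -1; 0 0 0 -.09 -1; 0 0 0 -.09 -1; 0 0 0 -.079 -1; 0 0 0 0 -1'; python3 go.py .5193 .0713 .14 .14; python3 - <<'E'
from h import *
from scipy.optimize import minimize
W=[]
for n,b in (('top',(345,190,395,235)),('side',(260,295,315,345))):
    im=cv2.imread(f'pics/{n}0.png');hsv=cv2.cvtColor(im,cv2.COLOR_BGR2HSV)
    x0,y0,x1,y1=b;m=((hsv[...,1]<75)&(hsv[...,2]>70)).astype(np.uint8)
    mm=np.zeros_like(m);mm[y0:y1,x0:x1]=m[y0:y1,x0:x1]
    nl,l,st,_=cv2.connectedComponentsWithStats(mm);k=1+np.argmax(st[1:,4]);mm=(l==k).astype(np.uint8);mm=cv2.morphologyEx(mm,cv2.MORPH_CLOSE,np.ones((5,5)));print(n,st[k]);W.append((n,cv2.resize(mm,None,fx=4,fy=4,interpolation=cv2.INTER_LINEAR)))
def box(lx,ly,z0,z1): return np.array([[a*lx/2,b*ly/2,z] for a in(-1,1) for b in(-1,1) for z in(z0,z1)])
B=[box(.094,.046,0,.032),box(.04,.022,.032,.058)]
def cost(p,show=0):
    c=0
    for n,m in W:
        r=np.zeros_like(m)
        for b in B:
            P=b.copy();P[:,:2]=b[:,:2]@np.array([[np.cos(p[2]),np.sin(p[2])],[-np.sin(p[2]),np.cos(p[2])]])+p[:2]
            h=cv2.convexHull(((proj(n,P)+.5)*4).astype(np.float32));cv2.fillConvexPoly(r,h.round().astype(np.int32),1)
        i=(r&m).sum();c+=1-i/((r|m).sum())
    return c
best=min((minimize(cost,p0,method='Nelder-Mead',options=dict(initial_simplex=np.array([p0,p0+[.006,0,0],p0+[0,.006,0],p0+[0,0,.08]]))) for p0 in (np.array([.498,-.227,-1.11]),np.array([.4985,-.230,-1.10]))),key=lambda r:r.fun)
p=best.x;print(p,best.fun);d=p[:2]-[.4985,-.2281];print('offset along tin x',d@[np.cos(p[2]),np.sin(p[2])])
E
```

```text
time: 33.1
ee_pos: [0.4974, -0.2278, 0.1404]
eef_rot: [0.997, 0.071, -0.0, -0.0]
ft_force: [-0.1, -0.4, -1.4]
width: 0.0216
grip_force: 29.9
t 33.1 tcp [ 0.4974 -0.2278  0.1404] psi 0.1421 w 0.022 j7 -1.20 tilt 0.0007
turn units 0.001 (0.1 deg)
shift at target yaw: 0.317 -1.466 0.002
top [357 201  32  25 474]
side [270 302  33  40 727]
[ 0.4986164  -0.22724694 -1.15419529] 0.11743961135251935
offset along tin x -0.0007329936796714029
```

```bash
python3 -m crank '.046 -.21 0 0 -1; .046 -.21 0 0 -1; .046 -.21 0 0 -1; .046 -.21 0 0 -1; .046 -.21 0 0 -1; .046 -.21 0 0 -1; .044 -.206 0 0 -1; 0 0 0 0 -1; 0 0 0 0 -1; 0 0 0 0 -1'; python3 go.py .5198 .0713 .085 .14;  python3 - <<'E'
from h import *
pic('side','x6',(225,165,345,285))
E
```

```text
time: 34.1
ee_pos: [0.5202, 0.0703, 0.1406]
eef_rot: [0.998, 0.068, -0.0, 0.0]
ft_force: [1.2, 0.8, -2.4]
width: 0.0219
grip_force: 29.9
t 34.1 tcp [0.5202 0.0703 0.1406] psi 0.1370 w 0.022 j7 -1.79 tilt 0.0008
turn units -0.002 (-0.2 deg)
shift at target yaw: -0.001 -0.005 0.278
```

```bash
python3 -m crank '0 -.005 .15 -.002 -1; 0 0 .12 0 -1; 0 0 0 0 -1'; python3 -m crank '0 0 .06 0 -1; 0 0 0 0 -1'; python3 -m crank '0 0 .04 0 -1; 0 0 0 0 -1'; python3 -m crank '0 0 .03 0 -1; 0 0 0 0 -1'; python3 -m crank '0 0 .03 0 -1; 0 0 0 0 -1';python3 -m crank '0 0 .03 0 -1; 0 0 0 0 -1'
```

```text
time: 34.45
ee_pos: [0.518, 0.0706, 0.0841]
eef_rot: [0.998, 0.07, -0.003, 0.0]
ft_force: [-0.7, 0.3, -2.0]
width: 0.0217
grip_force: 29.9
time: 34.65
ee_pos: [0.52, 0.0718, 0.0746]
eef_rot: [0.997, 0.071, -0.0, 0.0]
ft_force: [-0.5, -0.6, -2.5]
width: 0.0219
grip_force: 29.9
time: 34.85
ee_pos: [0.52, 0.0722, 0.0666]
eef_rot: [0.997, 0.071, -0.0, 0.0]
ft_force: [0.2, 0.3, -1.7]
width: 0.0219
grip_force: 29.9
time: 35.05
ee_pos: [0.5198, 0.0723, 0.0604]
eef_rot: [0.997, 0.072, -0.0, 0.0]
ft_force: [0.5, -0.3, -2.2]
width: 0.022
grip_force: 29.9
time: 35.25
ee_pos: [0.5197, 0.0723, 0.0543]
eef_rot: [0.997, 0.072, -0.0, 0.0]
ft_force: [-0.2, 0.4, -2.6]
width: 0.0219
grip_force: 29.9
time: 35.45
ee_pos: [0.5197, 0.0723, 0.0482]
eef_rot: [0.997, 0.072, -0.001, 0.0]
ft_force: [-0.2, -0.9, -2.8]
width: 0.0216
grip_force: 29.9
```

```bash
python3 -m crank '0 0 .025 0 -1; 0 0 0 0 -1'; python3 -m crank '0 0 .01 0 -1; 0 0 0 0 -1; 0 0 0 0 -.25; 0 0 0 0 -.25; 0 0 0 0 -.25;  0 0 -.1 0 -.25; 0 0 -.2 0 -.25; 0 0 -.25 0 -.25; 0 0 -.25 0 -1; 0 0 0 0 -1'; python3 go.py .5198 .0713 .2 .14; python3 - <<'E'
from h import *
pic('side','x7',(225,165,345,285))
E
```

```text
time: 35.65
ee_pos: [0.5199, 0.0724, 0.0434]
eef_rot: [0.997, 0.072, -0.0, -0.0]
ft_force: [-0.3, -0.4, -2.5]
width: 0.022
grip_force: 29.9
time: 36.65
ee_pos: [0.5233, 0.0734, 0.2087]
eef_rot: [0.997, 0.072, 0.005, 0.0]
ft_force: [1.3, 0.5, -0.6]
width: 0.0236
grip_force: 0.0
t 36.6 tcp [0.5233 0.0734 0.2087] psi 0.1434 w 0.024 j7 -1.76 tilt 0.0103
turn units 0.002 (0.2 deg)
shift at target yaw: -0.019 0.008 0.043
```

View pics/x7.png

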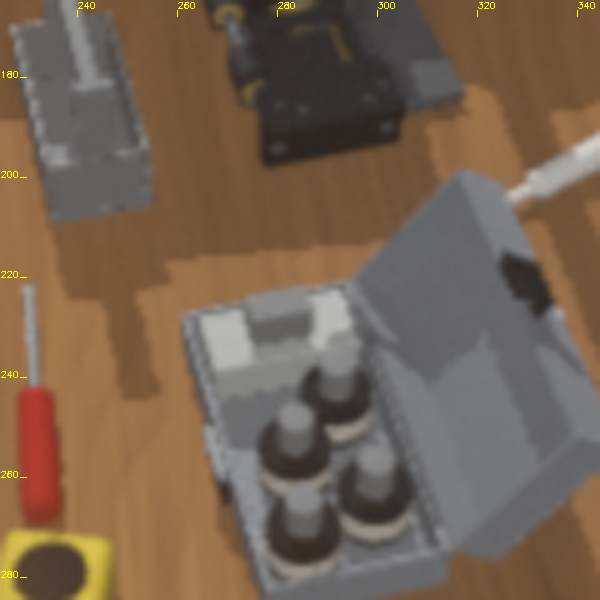

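All four pots and the tin stand upright on the case floor, and nothing stands above the cover line. Next I'll close the cover by pulling its back forward with shut fingers.

```bash
python3 go.py .720 .0225 .2 .14; python3 -m crank '.24 0 0 0 -1; .24 0 0 0 -1;.24 0 0 0 -1; .24 .1 0 0 -1; 0 .2 0 0 -1; 0 0 0 0 -1; 0 0 0 0 -1'; python3 go.py .720 .0225 .08 .14
```

```text
t 36.7 tcp [0.5219 0.0728 0.2053] psi 0.1431 w 0.020 j7 -1.76 tilt 0.0062
turn units 0.002 (0.2 deg)
shift at target yaw: 0.945 0.387 0.026
time: 37.4
ee_pos: [0.7165, 0.0397, 0.1998]
eef_rot: [0.998, 0.071, -0.001, 0.0]
ft_force: [-0.5, 0.5, -0.3]
width: 0.0007
grip_force: 0.0
t 37.4 tcp [0.7165 0.0397 0.1998] psi 0.1413 w 0.001 j7 -1.75 tilt 0.0027
turn units 0.001 (0.1 deg)
shift at target yaw: 0.005 0.087 0.599
```

```bash
python3 -m crank '.03 .087 .1 0 -1; 0 0 .2 0 -1; 0 0 .2 0 -1; 0 0 .1 0 -1; 0 0 0 0 -1'; python3 -m crank '-.05 0 0 0 -1; -.05 0 0 0 -1; -.05 0 0 0 -1; 0 0 0 0 -1'; python3 -m crank '-.05 0 0 0 -1; -.05 0 0 0 -1; 0 0 0 0 -1';python3 go.py .720 .0225 .08 .14
```

```text
time: 37.9
ee_pos: [0.7224, 0.0243, 0.0771]
eef_rot: [0.997, 0.072, -0.003, 0.0]
ft_force: [0.1, -0.5, -0.8]
width: 0.0004
grip_force: 0.0
time: 38.3
ee_pos: [0.6954, 0.0203, 0.0835]
eef_rot: [0.997, 0.072, 0.001, 0.0]
ft_force: [0.4, -0.1, 0.2]
width: 0.0005
grip_force: 0.0
time: 38.6
ee_pos: [0.6852, 0.0189, 0.0903]
eef_rot: [0.997, 0.071, 0.012, -0.001]
ft_force: [24.1, 3.1, 16.8]
width: 0.0006
grip_force: 12.1
t 38.6 tcp [0.6852 0.0189 0.0903] psi 0.1430 w 0.001 j7 -1.77 tilt 0.0239
turn units 0.002 (0.2 deg)
shift at target yaw: 0.175 0.007 0.052
```

Contact with the cover edge. From here the edge rises more than it goes forward, so I'll follow its arc.

```bash
python3 -m crank '0 0 -.04 0 -1; -.02 0 -.03 0 -1; 0 0 0 0 -1'; python3 -m crank '-.04 0 -.03 0 -1; 0 0 0 0 -1'; python3 -m crank '-.04 0 -.03 0 -1; 0 0 0 0 -1'; python3 -m crank '-.04 0 -.02 0 -1; 0 0 0 0 -1'
```

```text
time: 38.9
ee_pos: [0.6764, 0.0177, 0.1009]
eef_rot: [0.997, 0.072, 0.006, -0.0]
ft_force: [10.5, 1.7, 7.4]
width: 0.0004
grip_force: 5.2
time: 39.1
ee_pos: [0.6679, 0.0165, 0.1066]
eef_rot: [0.997, 0.072, 0.005, -0.0]
ft_force: [8.6, 1.0, 5.0]
width: 0.0002
grip_force: 4.0
time: 39.3
ee_pos: [0.6584, 0.0152, 0.1113]
eef_rot: [0.997, 0.072, 0.003, 0.0]
ft_force: [5.6, 1.3, 3.6]
width: 0.0005
grip_force: 2.4
time: 39.5
ee_pos: [0.6491, 0.0138, 0.1136]
eef_rot: [0.997, 0.072, 0.002, 0.0]
ft_force: [3.6, 0.3, 0.8]
width: 0.0006
grip_force: 1.5
```

```bash
python3 -m crank '-.06 0 -.01 0 -1; -.06 0 0 0 -1; 0 0 0 0 -1'; python3 -m crank '-.06 0 0 0 -1; -.06 0 0 0 -1; 0 0 0 0 -1'; python3 -m crank '-.06 0 0 0 -1; -.06 0 0 0 -1; 0 0 0 0 -1'; python3 -m crank '-.06 0 0.01 0 -1; -.06 0 0.01 0 -1; 0 0 0 0 -1'
```

```text
time: 39.8
ee_pos: [0.6241, 0.01, 0.1144]
eef_rot: [0.997, 0.072, 0.0, 0.0]
ft_force: [1.5, 0.7, 1.5]
width: 0.0
grip_force: 0.2
time: 40.1
ee_pos: [0.6004, 0.0065, 0.1142]
eef_rot: [0.997, 0.072, -0.0, 0.0]
ft_force: [0.7, 0.3, 1.0]
width: 0.0005
grip_force: 0.5
time: 40.4
ee_pos: [0.5762, 0.0029, 0.1136]
eef_rot: [0.997, 0.072, -0.001, 0.0]
ft_force: [0.8, -0.3, -0.1]
width: 0.0001
grip_force: 0.0
time: 40.7
ee_pos: [0.5525, -0.0005, 0.1094]
eef_rot: [0.997, 0.072, -0.001, 0.0]
ft_force: [-0.1, 0.9, 0.4]
width: 0.0006
grip_force: 0.0
```

```bash
python3 - <<'E'
from h import *
pic('side','x8',(225,165,345,285))
E
```

```text
(no output)
```

View pics/x8.png

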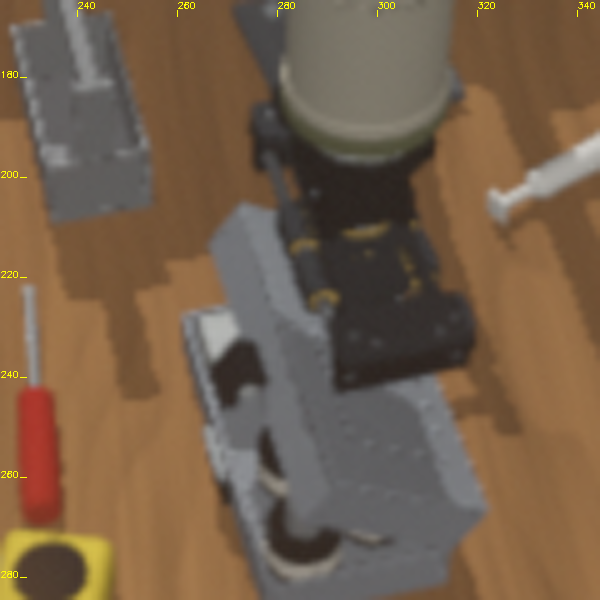

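The cover is at about 0.8 rad with its tongue at (273,240), and the finger is on its outer face. I'll press it down along the arc near the front edge.

```bash
python3 -m crank '0 0 -.15 0 -1; -.035 0 -.05 0 -1; 0 0 0 0 -1'; python3 -m crank '0 0 .06 0 -1; 0 0 .04 0 -1; 0 0 0 0 -1'; python3 -m crank '-.045 0 .025 0 -1; -.045 0 .025 0 -1; 0 0 0 0 -1';python3 -m crank '-.04 0 .03 0 -1; -.04 0 .035 0 -1; 0 0 0 0 -1'; python3 go.py .4904 -.0095 .0725 .14
```

```text
time: 41.05
ee_pos: [0.5469, -0.0012, 0.1513]
eef_rot: [0.997, 0.072, 0.001, 0.0]
ft_force: [-0.1, -0.2, 0.3]
width: 0.0005
grip_force: 0.0
time: 41.35
ee_pos: [0.5446, -0.0014, 0.1272]
eef_rot: [0.997, 0.072, -0.002, -0.0]
ft_force: [-0.0, 0.3, -0.1]
width: 0.0006
grip_force: 0.0
time: 41.65
ee_pos: [0.5267, -0.0042, 0.1192]
eef_rot: [0.997, 0.072, -0.001, 0.0]
ft_force: [0.5, -1.2, -0.1]
width: 0.0003
grip_force: 0.0
time: 41.95
ee_pos: [0.5107, -0.0065, 0.1059]
eef_rot: [0.997, 0.071, -0.001, 0.0]
ft_force: [0.4, -0.9, 0.1]
width: 0.0006
grip_force: 0.0
t 42.0 tcp [ 0.5107 -0.0065  0.1059] psi 0.1430 w 0.001 j7 -1.66 tilt 0.0020
turn units 0.002 (0.2 deg)
shift at target yaw: -0.103 0.001 0.167
```

```bash
python3 -m crank '-.033 0 .04 0 -1; -.033 0 .04 0 -1; 0 0 0 0 -1'; python3 -m crank '-.03 0 .045 0 -1; 0 0 .02 0 -1; 0 0 0 0 -1'; python3 -m crank '0 0 .02 0 -1; 0 0 0 0 -1; 0 0 0 0 -1';python3 -m crank '0 0 .02 0 -1; 0 0 0 0 -1;0 0 0 0 -1'
```

```text
time: 42.25
ee_pos: [0.4976, -0.0083, 0.0895]
eef_rot: [0.997, 0.072, -0.001, 0.0]
ft_force: [0.1, 0.3, -0.6]
width: 0.0004
grip_force: 0.0
time: 42.55
ee_pos: [0.4925, -0.009, 0.0772]
eef_rot: [0.997, 0.072, -0.001, 0.0]
ft_force: [0.4, 0.1, 0.4]
width: 0.0004
grip_force: 0.0
time: 42.85
ee_pos: [0.4934, -0.0088, 0.0738]
eef_rot: [0.997, 0.072, 0.0, -0.0]
ft_force: [0.8, 0.6, 0.9]
width: 0.0006
grip_force: 0.0
time: 43.15
ee_pos: [0.4939, -0.0088, 0.0724]
eef_rot: [0.997, 0.072, 0.0, 0.001]
ft_force: [-14.4, -0.4, 35.9]
width: 0.0002
grip_force: 18.0
```

```bash
python3 -m crank '0 0 -.1 0 -1; 0 0 -.2 0 -1; 0 0 -.25 0 -1; 0 0 -.25 0 -1; 0 -.24 0 -.09 0; 0 -.24 0 -.09 0; 0 -.24 0 -.09 0;0 -.24 0 -.09 0; 0 0 0 -.09 0; 0 0 0 -.09 0'; python3 go.py .411 .283 .2 1.725; python3 - <<'E'
from h import *
a=pic('side','a',(225,205,345,295));b=pic('top','b',(180,150,350,277))
A=cv2.imread('pics/a.png');B=cv2.imread('pics/b.png');f=lambda i:cv2.resize(i,(400,int(i.shape[0]*400/i.shape[1])))
A,B=f(A),f(B);h=min(len(A),len(B));cv2.imwrite('pics/p9.png',np.hstack([A[:h],B[:h]]))
E
```

```text
time: 44.15
ee_pos: [0.4268, 0.1703, 0.2301]
eef_rot: [0.877, 0.48, 0.0, 0.001]
ft_force: [-0.0, -0.3, -0.5]
width: 0.039
grip_force: 0.0
t 44.1 tcp [0.4268 0.1703 0.2301] psi 1.0005 w 0.039 j7 -1.04 tilt 0.0014
turn units -0.461 (-41.5 deg)
shift at target yaw: 0.569 0.008 0.151
```

View pics/p9.png

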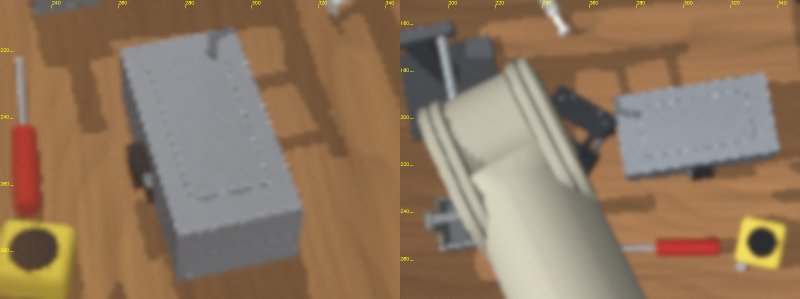

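The cover is shut (pressed to 72.4 mm, flat in both views). Now the grey caddy; I'll refine its pose and the stand's.

```bash
python3 - <<'E'
from h import *
np.set_printoptions(precision=4,suppress=True)
T=lambda x,y:(x/2.963+164.5,y/2.963+134.5)
q=np.array([at('top',T(*p),.055)[:2] for p in [(90,297),(217,279),(226,340),(98,358)]]);print(q,q.mean(0))
for a,b in((1,0),(2,3)): d=q[b]-q[a];print('len',np.linalg.norm(d),'yaw',np.arctan2(-d[0],d[1]))
# bar mid from side picture at z .115: ends
S=lambda x,y:(x/2.264+184.5,y/2.264+119.5)
print(at('side',S(115,82),.12),at('side',S(131,136),.12))
E
python3 go.py .411 .283 .2 1.71
python3 -m crank '0 0 0 -.09 .2; 0 0 0 -.09 .2; 0 0 0 -.09 .2; 0 0 0 -.09 .2; 0 0 0 -.09 .2; 0 0 0 0 .2'; python3 go.py .411 .283 .2 1.71
```

```text
[[0.4336 0.3575]
 [0.4509 0.2176]
 [0.3842 0.2077]
 [0.3669 0.3475]] [0.4089 0.2826]
len 0.14097567335696493 yaw 0.12292695204113718
len 0.1408892602089399 yaw 0.12303588560094965
[0.4003 0.3426 0.12  ] [0.4166 0.2252 0.12  ]
t 44.2 tcp [0.4274 0.1691 0.2299] psi 0.9945 w 0.042 j7 -1.04 tilt 0.0006
turn units -0.456 (-41.0 deg)
shift at target yaw: 0.575 -0.002 0.150
time: 44.85
ee_pos: [0.4276, 0.1687, 0.2298]
eef_rot: [0.661, 0.75, 0.0, -0.0]
ft_force: [0.9, -1.1, 0.4]
width: 0.0523
grip_force: 0.0
t 44.9 tcp [0.4276 0.1687 0.2298] psi 1.6962 w 0.052 j7 -0.34 tilt 0.0001
turn units -0.009 (-0.8 deg)
shift at target yaw: 0.577 -0.003 0.149
```

```bash
python3 -m crank '.19 0 0 -.003 .2; .19 0 0 0 .2; .197 0 0 0 .2; 0 0 .1 0 .2; 0 0 0 0 .2; 0 0 0 0 .2'; python3 go.py .410 .2826 .096 1.70; python3 - <<'E'
from h import *
# has the caddy stayed? compare side view patch
ref=cv2.imread('pics/side0.png');im=cams.camera('side')['img'];t=ref[160:212,222:260];w=im[145:227,207:275]
_,s,_,l=cv2.minMaxLoc(cv2.matchTemplate(w,t,cv2.TM_CCOEFF_NORMED));print('caddy match',round(s,2),l[0]-15,l[1]-15)
E
```

```text
time: 45.45
ee_pos: [0.4126, 0.2825, 0.2099]
eef_rot: [0.661, 0.751, -0.0, -0.0]
ft_force: [0.0, -0.2, 0.0]
width: 0.0521
grip_force: 0.0
t 45.5 tcp [0.4126 0.2825 0.2099] psi 1.6982 w 0.052 j7 -0.69 tilt 0.0010
turn units -0.001 (-0.1 deg)
shift at target yaw: 0.002 -0.013 0.570
caddy match 1.0 0 0
```

```bash
python3 -m crank '0 -.013 .2 0 .2; 0 0 .2 0 .2; 0 0 .1 0 .2; 0 0 0 0 .2'; python3 -m crank '0 0 .07 0 .2; 0 0 0 0 .2; 0 0 0 0 -1; 0 0 0 0 -1; 0 0 0 0 -1; 0 0 0 0 -1; 0 0 0 0 -1' 45;  python3 go.py .410 .2826 .096 1.70
```

```text
time: 45.9
ee_pos: [0.4093, 0.2811, 0.1083]
eef_rot: [0.66, 0.751, -0.002, -0.0]
ft_force: [-1.3, 0.7, 0.7]
width: 0.0523
grip_force: 0.0
time: 46.6
ee_pos: [0.4099, 0.283, 0.0961]
eef_rot: [0.659, 0.752, 0.0, 0.0]
ft_force: [-0.4, -0.1, -0.5]
width: 0.0201
grip_force: 0.0
t 46.6 tcp [0.4099 0.283  0.0961] psi 1.7030 w 0.020 j7 -0.81 tilt 0.0003
turn units 0.002 (0.2 deg)
shift at target yaw: -0.002 0.000 0.000
```

```bash
python3 -m crank '0 0 0 0 -1; 0 0 0 0 -1; 0 0 0 0 -1; 0 0 -.03 0 -1; 0 -.1 -.03 0 -1; 0 0 0 0 -1';  python3 go.py .410 .2826 .096 1.70
```

```text
time: 47.2
ee_pos: [0.3883, 0.2807, 0.1085]
eef_rot: [0.658, 0.753, -0.0, 0.0]
ft_force: [0.7, 0.0, -2.1]
width: 0.0114
grip_force: 45.0
t 47.2 tcp [0.3883 0.2807 0.1085] psi 1.7049 w 0.011 j7 -0.78 tilt 0.0006
turn units 0.003 (0.3 deg)
shift at target yaw: -0.005 0.109 0.062
```

```bash
python3 - <<'E'
from h import *
np.set_printoptions(precision=4,suppress=True)
T=lambda x,y:(x/2.963+164.5,y/2.963+134.5);S=lambda x,y:(x/2.264+184.5,y/2.264+119.5)
for s in((200,34),(203,36)): print('tipR',tri(T(109,181),S(*s)))
# predicted stand points for origin (.612,.351), yaw .208
c,sn=np.cos(.208),np.sin(.208)
def w(x,y,z): return [.612+c*x-sn*y,.351+sn*x+c*y,z]
P=[w(-.098,.038,.242),w(-.098,-.038,.242),w(-.09,-.038,.215),w(0,.038,.215),w(0,-.038,.215),w(0,0,.012)]
print(((proj('top',P)-[164.5,134.5])*2.963).round().tolist());print(((proj('side',P)-[184.5,119.5])*2.264).round().tolist())
E
cp pics/side0.png /tmp/; python3 - <<'E'
from h import *
a=cv2.imread('pics/side0.png');b=cv2.imread('pics/top0.png')
crop(a,'a2',(255,105,325,185));crop(b,'b2',(160,155,230,215))
A=cv2.imread('pics/a2.png');B=cv2.imread('pics/b2.png');f=lambda i:cv2.resize(i,(400,int(i.shape[0]*400/i.shape[1])))
A,B=f(A),f(B);h=min(len(A),len(B));print(A.shape,B.shape);cv2.imwrite('pics/p10.png',np.hstack([A[:h],B[:h]]))
E
```

```text
tipR (array([0.5239, 0.295 , 0.2366]), np.float64(0.0024327781130205595))
tipR (array([0.5267, 0.2965, 0.2311]), np.float64(0.0007726504029970408))
[[31.0, 199.0], [109.0, 181.0], [114.0, 179.0], [22.0, 109.0], [97.0, 92.0], [108.0, 147.0]]
[[184.0, -1.0], [201.0, 31.0], [207.0, 46.0], [248.0, 1.0], [267.0, 33.0], [252.0, 120.0]]
(457, 400, 3) (342, 400, 3)
```

View pics/p10.png

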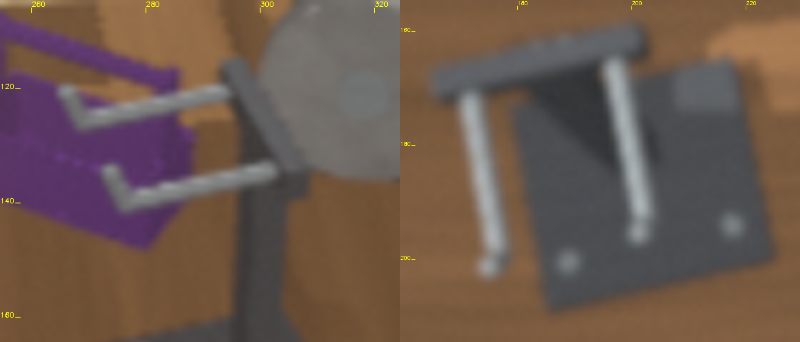

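The prong tips in the side view, (266,120) and (273.5,134), match the predicted (265.8,119) and (273.3,133), so the stand pose holds. I'll lift to bar height 257 mm and line up in front of the tips.

```bash
python3 -m crank '0 0 -.15 0 -1; 0 0 -.2 0 -1; 0 0 -.2 0 -1; 0 0 -.1 -.048 -1; 0 0 0 0 -1; 0 0 0 0 -1'; python3 go.py .480 .323 .238 1.779
```

```text
time: 47.8
ee_pos: [0.3901, 0.28, 0.2374]
eef_rot: [0.631, 0.776, -0.0, 0.0]
ft_force: [0.6, -0.2, -2.7]
width: 0.0112
grip_force: 45.0
t 47.8 tcp [0.3901 0.28   0.2374] psi 1.7766 w 0.011 j7 -0.57 tilt 0.0006
turn units -0.002 (-0.1 deg)
shift at target yaw: 0.117 0.484 -0.003
```

```bash
python3 -m crank '.06 0 0 0 -1; .057 .1 0 0 -1; 0 .15 0 0 -1; 0 .15 0 0 -1; 0 .084 0 0 -1; 0 0 0 0 -1; 0 0 0 0 -1'; python3 go.py .558 .340 .238 1.779
```

```text
time: 48.5
ee_pos: [0.4789, 0.3233, 0.2361]
eef_rot: [0.63, 0.777, -0.001, -0.001]
ft_force: [-0.7, -0.6, -3.0]
width: 0.0112
grip_force: 45.0
t 48.5 tcp [0.4789 0.3233 0.2361] psi 1.7785 w 0.011 j7 -0.71 tilt 0.0031
turn units -0.000 (-0.0 deg)
shift at target yaw: 0.000 0.404 -0.009
```

```bash
python3 -m crank '0 .07 -.012 0 -1; 0 .08 0 0 -1; 0 0 0 0 -1';  python3 -m crank '0 .08 0 0 -1; 0 .08 0 0 -1; 0 0 0 0 -1'; python3 -m crank '0 .08 0 0 -1; 0 .014 0 0 -1; 0 0 0 0 -1;0 0 0 0 -1'; python3 go.py .558 .340 .206 1.779
```

```text
time: 48.8
ee_pos: [0.5098, 0.3289, 0.2395]
eef_rot: [0.631, 0.776, -0.0, 0.0]
ft_force: [-0.4, -0.2, -1.7]
width: 0.0116
grip_force: 45.0
time: 49.1
ee_pos: [0.5409, 0.3356, 0.2396]
eef_rot: [0.63, 0.776, -0.0, -0.0]
ft_force: [-0.4, -0.2, -2.8]
width: 0.0111
grip_force: 45.0
time: 49.5
ee_pos: [0.5579, 0.34, 0.2404]
eef_rot: [0.63, 0.777, -0.0, -0.0]
ft_force: [-0.1, 0.3, -1.9]
width: 0.011
grip_force: 45.0
t 49.5 tcp [0.5579 0.34   0.2404] psi 1.7792 w 0.011 j7 -0.69 tilt 0.0003
turn units 0.000 (0.0 deg)
shift at target yaw: -0.000 0.000 0.172
```

Over the prongs with no contact. Lowering.

```bash
python3 -m crank '0 0 .07 0 -1; 0 0 .05 0 -1; 0 0 0 0 -1';  python3 -m crank '0 0 .03 0 -1; 0 0 0 0 -1'; python3 -m crank '0 0 .015 0 -1; 0 0 0 0 -1';python3 -m crank '0 0 .012 0 -1; 0 0 0 0 -1'
```

```text
time: 49.8
ee_pos: [0.5581, 0.3389, 0.2139]
eef_rot: [0.63, 0.777, -0.002, -0.0]
ft_force: [0.9, -0.9, -2.9]
width: 0.0113
grip_force: 45.0
time: 50.0
ee_pos: [0.5588, 0.3396, 0.2095]
eef_rot: [0.63, 0.777, -0.0, -0.0]
ft_force: [-0.5, -0.5, -1.6]
width: 0.0113
grip_force: 45.0
time: 50.2
ee_pos: [0.5589, 0.3399, 0.2071]
eef_rot: [0.63, 0.777, -0.0, -0.0]
ft_force: [0.1, -0.3, -3.0]
width: 0.0113
grip_force: 45.0
time: 50.4
ee_pos: [0.5591, 0.3401, 0.2057]
eef_rot: [0.63, 0.777, 0.0, 0.0]
ft_force: [-1.2, -1.2, 1.7]
width: 0.0106
grip_force: 45.0
```

```bash
python3 -m crank '0 0 .004 0 -1; 0 0 0 0 -.3; 0 0 0 0 -.3; 0 0 0 0 -.3; 0 0 0 0 -.3; 0 0 0 0 -.3'; python3 -m crank '0 0 -.05 0 -.3; 0 0 -.1 0 -.3; 0 0 -.2 0 -.3; 0 0 -.2 0 -.3; 0 -.2 0 0 -.3;0 -.2 0 0 -.3;0 -.2 0 0 -.3;0 -.2 0 0 -.3; -.2 -.1 0 0 -.3; -.2 -.1 0 0 -.3'; python3 -m crank '-.2 0 0 0 0; -.2 0 0 0 0; -.2 0 0 0 0; -.2 0 0 0 0; -.2 0 0 0 0;-.2 0 0 0 0;0 0 0 0 0'; python3 - <<'E'
from h import *
np.set_printoptions(precision=1,suppress=True)
for n in('side','top'):
    im=cams.camera(n)['img'];cv2.imwrite(f'pics/end_{n}.png',im);ref=cv2.imread(f'pics/{n}0.png')
    c,sn=np.cos(.208),np.sin(.208);w=lambda x,y,z:[.612+c*x-sn*y,.351+sn*x+c*y,z]
    # hung caddy predicted: bar ends & tray corners; look at how bright/grey these pixels are vs before
    P=[w(-.055,y,.23) for y in(-.06,-.02,.02,.06)]+[w(-.055+a*.03,b*.065,.163) for a in(-1,1) for b in(-1,1)]
    for p in proj(n,P).round().astype(int): print(n,p,'was',ref[p[1],p[0]],'now',im[p[1],p[0]])
E
```

```text
time: 51.0
ee_pos: [0.5589, 0.3399, 0.204]
eef_rot: [0.63, 0.777, -0.0, -0.0]
ft_force: [-0.8, -0.4, 0.7]
width: 0.0295
grip_force: 0.0
time: 52.0
ee_pos: [0.3782, 0.2207, 0.314]
eef_rot: [0.629, 0.778, 0.0, 0.0]
ft_force: [0.7, -1.9, -0.3]
width: 0.0302
grip_force: 0.0
time: 52.7
ee_pos: [0.4295, -0.0194, 0.3143]
eef_rot: [0.633, 0.774, -0.0, 0.0]
ft_force: [0.6, -0.2, -0.3]
width: 0.0438
grip_force: 0.0
side [289 138] was [120 120 121] now [133 134 133]
side [284 130] was [89 47 78] now [138 138 137]
side [280 123] was [132 135 137] now [140 141 139]
side [276 116] was [113  56  97] now [128 128 127]
side [280 157] was [ 55  84 116] now [67 65 66]
side [267 133] was [106  53  92] now [97 86 93]
side [297 153] was [57 58 63] now [94 95 96]
side [284 129] was [91 49 80] now [140 139 138]
top [207 180] was [80 77 74] now [131 129 126]
top [193 183] was [79 76 74] now [142 140 135]
top [180 187] was [ 68  90 119] now [134 133 129]
top [166 190] was [ 64  93 126] now [132 130 127]
top [215 195] was [86 82 80] now [124 122 118]
top [174 204] was [ 74  98 126] now [97 96 93]
top [212 176] was [82 78 76] now [123 121 118]
top [170 185] was [ 66  94 127] now [93 93 92]
```

The bar's grey pixels lie exactly where a level hung bar should be in both views. One last numeric check of the cover and the bystanders before handing in.

```bash
python3 - <<'E'
from h import *
e=cv2.imread('pics/end_side.png');a=cv2.imread('pics/a_raw.png');r=cv2.imread('pics/side0.png');et=cv2.imread('pics/end_top.png');rt=cv2.imread('pics/top0.png')
def m(ref,im,b,n,s=8):
    x0,y0,x1,y1=b;t=ref[y0:y1,x0:x1];w=im[y0-s:y1+s,x0-s:x1+s];_,v,_,l=cv2.minMaxLoc(cv2.matchTemplate(w,t,cv2.TM_CCOEFF_NORMED));print(n,round(v,2),l[0]-s,l[1]-s)
m(a,e,(255,205,320,292),'case(shut) side')
m(r,e,(355,275,392,316),'jar side');m(r,e,(345,368,382,410),'can side');m(rt,et,(428,148,466,180),'can top');m(r,e,(220,268,250,298),'tape side');m(r,e,(222,218,240,268),'driver side')
m(rt,et,(255,245,345,266),'driver+tape top');m(rt,et,(345,125,372,155),'jar top')
E
```

```text
case(shut) side 0.98 0 0
jar side 0.99 0 0
can side 1.0 0 0
can top 1.0 0 0
tape side 1.0 0 0
driver side 0.98 0 0
driver+tape top 0.06 -8 0
jar top 1.0 0 0
```

```bash
python3 -c "
from bench import workorder
print(workorder.close_job())"
```

```text
the job is handed in; nothing more can be done
None
```

The job is handed in (no verdict came back): all four pots present and the tin are upright in the shut, latched case, the grey caddy hangs level across both prongs, and the spray can, jar, tape measure and screwdriver are where they stood; one pot tipped on the case's front wall at about 30 N while being placed and was righted and re-placed.

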